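Stow the camper's nesting saucepans for the road

ROBOT

A 7-joint arm with a two-finger parallel gripper is mounted at the origin on the work surface. World frame = base frame: x ahead of the robot, y to its left, z up, the work surface at z = 0. Lengths are in m, angles in rad, forces in N, time in s.
With the tool pointing down it reaches from about 0.375 to 0.925 m from the base axis. Payload 3.1 kg.
Tool frame: the origin (TCP) lies midway between the tips of the shut fingers; the grasp point (between the pads) lies 19 mm behind it (robot.pinch_z is the distance from the TCP to the grasp point, in m); z points along the fingers, y is the direction in which the jaws open and shut (so a half turn about z gives the same grasp; the last joint's range is limited). The gripper opens to 85 mm and grips with 20 to 120 N. Pads are 22 mm wide; open, the fingers measure 114 mm over their backs; the gripper's body (76 mm by 85 mm) begins 54 mm behind the grasp point. The pads swing forward as they close: fully open they stand 13 mm farther back than shut.
Start: joints at [1.106, 0.383, 0.044, 1.598, -0.018, 1.161, -0.05], TCP at [0.233, -0.607, 0.206] pointing down, gripper open.
Joint ranges: [-2.61, 2.61], [-0.41, 2.15], [-1.48, 1.57], [0, 2.5], [-1.57, 4.71], [0.05, 1.97], [-2.85, 2.85]. Speed limits (rad/s): [2.79, 2.79, 3.14, 3.14, 3.14, 3.14, 3.14].

INTERFACE

Orientations are given as a unit quaternion [x, y, z, w].
In Python, from workcell import robot gives the robot as it stands. The module is installed in compiled form; this text tells all that it offers.
- The arm moves only by the tool carry_out, never from a script. Its argument "series" is text: rows parted by semicolons, each of 5 numbers parted by spaces: the opening, from -1 (shut) to 1 (fully open), then the shift along the tool's x, y, z scaled (see below), then the turn about the tool's z scaled (see below). A call has 1 to 10 rows; each row is the pose to reach, as a shift and turn from the pose commanded when the call began, along the tool's axes at that moment, turning the shorter way round; what a row does not reach only later rows make up. The controller multiplies each number of a shift by 100 mm and each number of a turn by 360 degrees. A row lasts 1/12 s, in which the tool goes at most 41.7 mm and 7.16 degrees, less where a joint would pass 70% of its speed; a pose out of reach is approached as far as the arm can. A call with a number of a shift or a turn outside -1 to 1 is refused whole. A call with a gripper value outside its range is refused whole. The fingers move at their own pace and stop on an object; "grip_force" is the grip in N (left out, the last holds). Time passes only in rows, so rows that repeat a pose let the fingers close. It gives the time, the measured TCP pose, the force and the opening at its end, in the units of the state.
- robot.sense(): the state, without advancing time (a new reading comes with each control period).
- robot.capture(name): name is "scene" or "top"; returns a dict with "color" (420x560x3 uint8, red, green, blue), "range_z" (420x560 float32, m along the optical axis (not along the pixel's ray), 0 where there is no reading), "fov_y" (degrees; the focal length in pixels is half the picture's height over the tangent of half this angle, whatever the lens; pixels are square), "cx", "cy" (the principal point, pixels), "T" (4x4, takes a point from camera to world coordinates). Camera axes: x right, y down, z forward; pixel columns grow to the right and rows downward; lengths in m; the calibration is good to about 2 mm. A picture is of the moment at which its call begins.
- robot.finish_job(): hands the job in, once; it reports no verdict.
The state is a dict: "time": time; "joint_positions": joint angles; "dq": joint speeds; "tau": joint torques, N m; "eef_pos": TCP position; "tcp_rot": TCP orientation; "contact_force": force on the tool from outside, world axes, zero at the start; "moment": the same for the moment, N m; "grip_width": finger opening in m.
Only numpy, scipy, OpenCV 4.12 (cv2) and the standard library are available. Lean on these libraries where they do the work, as an engineer would, in place of code of your own. Each camera call takes 0.05 s, during which the arm holds its last target.

TASK

Get the camper's pans ready for the road: turn the lock knob of the pan bay to the green mark, pull its flap right down, then nest all the saucepans there are upright in one another in the middle of the bay, largest at the bottom, with their handles sticking out through the bay's open end and fanned so that no two come within about 5 cm of each other half-way along. With the pans let go, push the flap fully up again and then turn the knob's white pointer to the red mark; leave the jar, mug and bottle alone and tip no pan over.

Things in the scene. Friction and masses are not known exactly. Their poses are not given: they have to be found in the camera images.
- bay: Fixed wooden pan bay, 180 mm square (160 inside), open on top, floor 12 mm above the worktop. Origin on the worktop under its middle; x, y along its sides; turned up to 0.2 rad. Walls 85 mm high at +x and +y, black lock housing behind the +y wall, hinged flap at -y; -x (towards the robot) is the open end with a 30 mm sill.
- bay_center (a point): Middle of the round mat on the bay's floor, 12 mm above the worktop.
- flap (a joint): Bottom-hinged flap: 0 rad closed (upright), grows as its top goes out (bay's -y) and down, stop at 1.45. Panel 170 wide, 90 high, 10 mm thick; a steel lip on its top edge reaches 30 mm in over the bay and blocks pans while it is up. Stiff hinge: stays where left, moves with 3 to 6 N at the bar. Starts at 0 to 0.06.
- flap_hinge (a point): Middle of the flap's hinge line, 16 mm above the worktop; the line runs along the bay's x axis.
- flap_bar (a point): Middle of the flap's grip bar: round steel, 12 mm thick, about 100 mm long, parallel to the hinge line and 135 mm from it; its axis is 39 mm beyond the lip. Pinched from above, fingers either side, it turns in the grip. With the flap down it is 32 mm above the worktop and the lip stands 30 mm up next to it.
- lock_knob (a joint): Lock knob on the black housing: rad, grows clockwise seen from above, range 0 to 2.6, stays where left. It does not bolt the flap. Black bar grip 42 x 14 mm, 32 mm high, a white pointer line on one half of its top. At 0 the pointer points along the bay's -x; at 0.3 it points to the green mark on the housing (unlocked), at 1.5 to the red mark (locked). Starts at 1.25 to 1.75.
- lock_knob_grip (a point): On the knob's axis, 107 mm above the worktop, 7 mm below the top of the bar grip. The bar grip lies along the pointer line: at the bay's yaw minus the knob angle.
- pan_large: Loose green saucepan, black handle; 128 mm across the rim, 118 at the foot, 55 high, wall 3, floor 4 mm, about 0.32 kg. Origin: middle of its underside; z up, x along the handle. It sits 4 mm up for each larger pan under it. May be absent.
- pan_large_grip (a point): Middle of the green pan's handle, at (112, 0, 69) mm in the pan's frame. The handle rises from the rim and is level from 77 to 145 mm from the pan's axis: a flat bar 16 mm wide, 10 mm thick.
- pan_medium: Loose yellow saucepan, black handle; 104 mm across the rim, 94 at the foot, 55 high, wall 3, floor 4 mm, about 0.25 kg. Origin: middle of its underside; z up, x along the handle. It sits 4 mm up for each larger pan under it. May be absent.
- pan_medium_grip (a point): Middle of the yellow pan's handle, at (112, 0, 69) mm in the pan's frame. The handle rises from the rim and is level from 65 to 145 mm from the pan's axis: a flat bar 16 mm wide, 10 mm thick.
- pan_small: Loose red saucepan, black handle; 80 mm across the rim, 70 at the foot, 55 high, wall 3, floor 4 mm, about 0.19 kg. Origin: middle of its underside; z up, x along the handle. It sits 4 mm up for each larger pan under it. May be absent.
- pan_small_grip (a point): Middle of the red pan's handle, at (112, 0, 69) mm in the pan's frame. The handle rises from the rim and is level from 53 to 145 mm from the pan's axis: a flat bar 16 mm wide, 10 mm thick.
- spice_jar: Bystander: amber glass jar, 48 mm across, 100 mm high, origin at its foot.
- tea_mug: Bystander: white mug, 80 mm across, 90 mm high, origin at its foot.
- oil_bottle: Bystander: green bottle, 56 mm across, 130 mm high, origin at its foot.
Not all that is in view belongs to the job. Of the things shaped like the pan_medium, the yellow one is meant.

How it is judged:
By the outcome, as a careful person would: the job done as asked, in the order asked, and still so for the second after the job is handed in, with the robot touching nothing.
Of pan_large, pan_medium, pan_small only 2 to 3 are there at a start; the rules pass over those that are not, and their reading is None.
At some moment in a run one of pan_large, pan_medium, pan_small may be knocked a few centimetres aside while the robot is not near it.
It also fails if it takes over 210 s, if anything falls off the work surface, if the arm or the gripper's body presses on something with over 40 N, if the wrist force passes 120 N, or if a joint passes its speed limit or range.

## Working session

There is one attempt and no reset: what is moved stays moved. The work goes in short steps, Python scripts to look and compute and a tool call to move; the robot and the scene stay as the last step left them, time stands still between calls to the robot, and variables do not carry over. Pictures are saved under pics/ and viewed, and the job is handed in when it is done.

Besides the shell and the picture viewer there is one more tool, called after "Request:" by a JSON object that holds its "op" and its "data", one argument or row to a line. carry_out: Moves the arm, as the interface text tells. Shifts and turns lie within -1 to 1; 1 stands for 100 mm of shift or 360 degrees of turn. Its arguments: {"type":"object","properties":{"series":{"type":"string"},"grip_force":{"type":"number"}},"required":["series"]}

```bash
mkdir -p pics; cat > h.py <<'E'
import numpy as np, cv2
from workcell import robot
from scipy.spatial.transform import Rotation as R
def cap(n,save=None):
    d=robot.capture(n)
    if save: cv2.imwrite('pics/'+save,d['color'][:,:,::-1])
    return d
def f(d): return d['color'].shape[0]/2/np.tan(np.radians(d['fov_y'])/2)
def pts(d):
    z=d['range_z'];h,w=z.shape;u,v=np.meshgrid(np.arange(w),np.arange(h))
    F=f(d);p=np.stack([(u-d['cx'])/F*z,(v-d['cy'])/F*z,z],-1)
    return p@d['T'][:3,:3].T+d['T'][:3,3]
def onplane(d,u,v,h):
    F=f(d);r=d['T'][:3,:3]@np.array([(u-d['cx'])/F,(v-d['cy'])/F,1]);o=d['T'][:3,3]
    return o+r*(h-o[2])/r[2]
def proj(d,p):
    q=np.linalg.inv(d['T'])@np.append(p,1);F=f(d)
    return q[0]/q[2]*F+d['cx'],q[1]/q[2]*F+d['cy']
def st():
    s=robot.sense();print('t',round(s['time'],2),'pos',np.round(s['eef_pos'],4),'q',np.round(s['tcp_rot'],4),'F',np.round(s['contact_force'],1),'w',round(s['grip_width'],4),'j',np.round(s['joint_positions'],2));return s
E
python3 - <<'E'
from h import *
s=st();print(s, robot.pinch_z)
for n in('scene','top'):
    d=cap(n,n+'0.png');print(n,d['fov_y'],d['cx'],d['cy'],np.round(d['T'],3),d['range_z'].min(),d['range_z'].max())
print(R.from_quat(s['tcp_rot']).as_matrix().round(3))
E
```

```text
t 0.0 pos [ 0.2328 -0.6058  0.2045] q [ 9.832e-01  1.824e-01 -3.000e-04 -1.300e-03] F [-0.  -0.  -0.7] w 0.0852 j [ 1.11  0.38  0.04  1.6  -0.02  1.16 -0.05]
{'time': 0.0, 'joint_positions': array([ 1.10616008,  0.38384869,  0.04383677,  1.59960155, -0.01790938,
        1.16121428, -0.0498961 ]), 'dq': array([ 3.63509101e-06,  3.77335597e-05, -2.79995358e-03,  8.35278666e-04,
       -5.21588509e-04, -1.42719440e-03, -7.53924500e-04]), 'tau': array([ 5.52639995e-04, -4.33459282e+01,  1.02467872e+00, -2.49514210e+01,
        1.05416402e-02,  1.11323548e-02, -1.11396341e-05]), 'eef_pos': array([ 0.23275313, -0.60579531,  0.20446569]), 'tcp_rot': array([ 9.83218111e-01,  1.82429033e-01, -3.11369185e-04, -1.30298354e-03]), 'contact_force': array([-0.00849291, -0.01673634, -0.68929614]), 'moment': array([ 0.02768244, -0.02818031, -0.00349416]), 'grip_width': 0.08515378968055116} 0.0187
scene 55.89699866110594 281.30413331503144 210.87422916339276 [[ 0.473  0.554 -0.685  1.425]
 [ 0.881 -0.299  0.367 -0.496]
 [-0.002 -0.777 -0.63   0.926]
 [ 0.     0.     0.     1.   ]] 0.0 3.9997532
top 43.84061773638821 276.5996212326191 212.98550121713353 [[ 8.000e-03 -9.900e-01  1.370e-01  3.550e-01]
 [-1.000e+00 -8.000e-03  1.000e-03 -5.300e-02]
 [-0.000e+00 -1.370e-01 -9.910e-01  1.587e+00]
 [ 0.000e+00  0.000e+00  0.000e+00  1.000e+00]] 0.0 2.525062
[[ 0.933  0.359 -0.001]
 [ 0.359 -0.933  0.002]
 [-0.    -0.003 -1.   ]]
```

View pics/scene0.png

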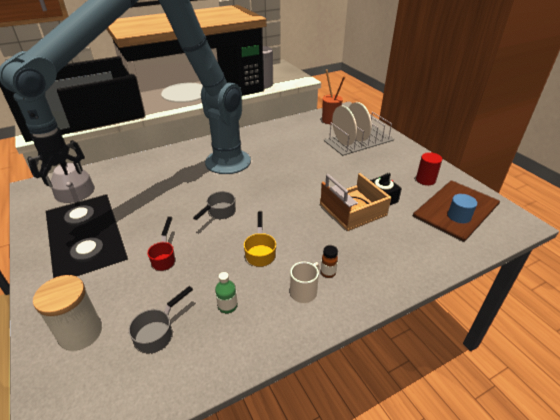

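View pics/top0.png

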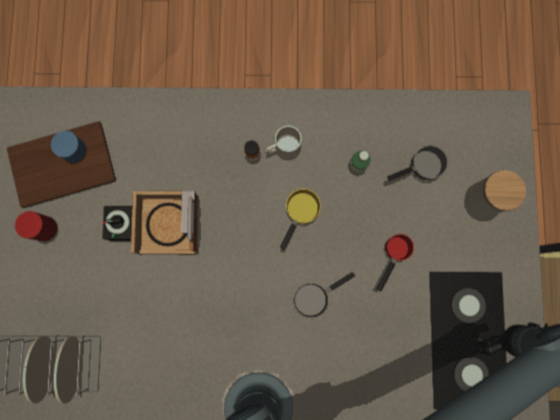

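The scene shows a yellow pan (scene 260,250; top 303,207), a red pan (scene 161,256; top 399,247) and two grey decoy pans (top 311,299 and 428,163). There is a red canister (top 30,225), and no green pan. The bay is at top (165,222), with the knob on the housing at (117,222). The yellow and red pans are the ones to move, and the crop should confirm that.

```bash
python3 - <<'E'
from h import *
d=cap('top');P=pts(d);c=d['color']
a=cv2.resize(c[175:270,95:215],None,fx=5,fy=5,interpolation=cv2.INTER_CUBIC)
b=cv2.resize(c[140:320,270:450],None,fx=3,fy=3,interpolation=cv2.INTER_CUBIC)
cv2.imwrite('pics/bay1.png',a[:,:,::-1]);cv2.imwrite('pics/pans1.png',b[:,:,::-1])
hsv=cv2.cvtColor(c,cv2.COLOR_RGB2HSV)
for n,lo,hi,box in(('y',20,35,(270,170,340,240)),('r',0,8,(370,220,430,275))):
    m=((hsv[...,0]>=lo)&(hsv[...,0]<=hi)&(hsv[...,1]>150)).astype(np.uint8)
    if n=='r': m|=((hsv[...,0]>172)&(hsv[...,1]>150)).astype(np.uint8)
    mm=np.zeros_like(m);x0,y0,x1,y1=box;mm[y0:y1,x0:x1]=m[y0:y1,x0:x1]
    q=P[mm>0];rim=q[(q[:,2]>.045)&(q[:,2]<.062)]
    print(n,mm.sum(),len(rim),np.percentile(q[:,2],[1,50,99]).round(3))
    (cx,cy),r=cv2.minEnclosingCircle(rim[:,:2].astype(np.float32));print('rim circ',cx,cy,r)
    # handle
    dark=(hsv[...,2]<70);h=(P[...,2]>.055)&(P[...,2]<.085)&(np.hypot(P[...,0]-cx,P[...,1]-cy)<.16)&(np.hypot(P[...,0]-cx,P[...,1]-cy)>.07)&dark
    q=P[h];cc=q.mean(0);print('handle',len(q),cc,'ang',np.arctan2(cc[1]-cy,cc[0]-cx),'dist',np.hypot(cc[0]-cx,cc[1]-cy),'z',np.median(q[:,2]),q[:,2].max())
E
```

```text
y 811 44 [-0.004  0.005  0.059]
rim circ 0.5906815528869629 -0.1279263198375702 0.049972981214523315
handle 122 [ 0.49493666 -0.08204244  0.07405007] ang 2.694698224356523 dist 0.10617162675320838 z 0.07384667040643456 0.08489398300360018
r 541 65 [-0.003  0.006  0.059]
rim circ 0.46943721175193787 -0.4135940372943878 0.039428386837244034
handle 147 [ 0.37664132 -0.3617671   0.0732277 ] ang 2.6322434338922265 dist 0.10628785687256914 z 0.07364773754456166 0.08093290915202012
```

View pics/bay1.png

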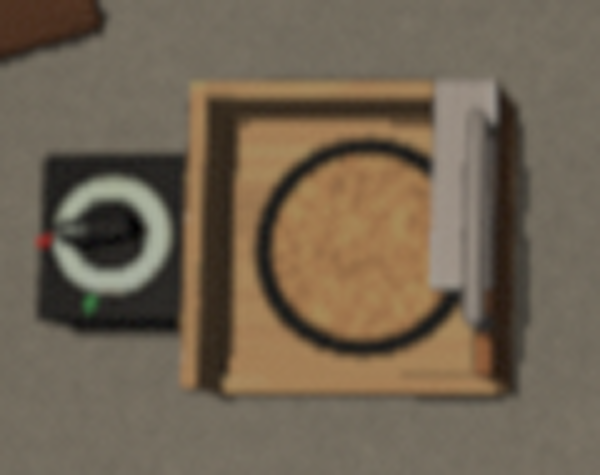

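View pics/pans1.png

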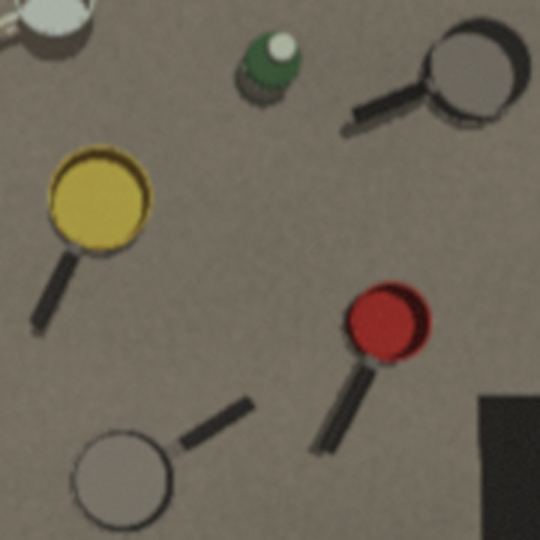

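The crops confirm the yellow pan (303,207) and the red pan (399,247), both upright. The grey pans are not wanted and there is no green one. The knob's pointer is near the red mark and the flap is up, on the right. Next I measure the bay.

```bash
python3 - <<'E'
from h import *
d=cap('top');P=pts(d);c=d['color'];hsv=cv2.cvtColor(c,cv2.COLOR_RGB2HSV)
np.set_printoptions(suppress=True,precision=4)
# wood walls at z~.085
sub=np.zeros(P.shape[:2],bool);sub[185:262,125:200]=1
w=sub&(P[...,2]>.08)&(P[...,2]<.09)&(hsv[...,1]>70)
print(w.sum());q=P[w];print(q.min(0),q.max(0))
# mat: dark ring interior + cork
ring=sub&(hsv[...,2]<75)&(P[...,2]<.025)&(P[...,2]>0)
ys,xs=np.nonzero(ring)
print(len(xs),xs.min(),xs.max(),ys.min(),ys.max())
# line fits: outer edges of +y wall: left wood boundary; 
def line(pts_): 
    vx,vy,x,y=cv2.fitLine(pts_.astype(np.float32),cv2.DIST_HUBER,0,.01,.01).ravel();return np.arctan2(vy,vx),x,y
wood=((hsv[...,0]>5)&(hsv[...,0]<22)&(hsv[...,1]>90)).astype(np.uint8)
# left outer edge of wall per row at z=.085
L=[]
for v in range(195,250):
    r=np.nonzero(wood[v,125:150])[0]
    if len(r): L.append(onplane(d,125+r[0]-.5,v,.085)[:2])
L=np.array(L);print('yplus outer',line(L), np.median(L[:,1]))
T=[]
for u in range(138,178):
    r=np.nonzero(wood[184:205,u])[0]
    if len(r): T.append(onplane(d,u,184+r[0]-.5,.085)[:2])
T=np.array(T);print('xplus outer',line(T),np.median(T[:,0]))
# steel lip/bar region
for v in range(188,258,6): print(v,P[v,178:200,2].round(3))
# housing
h=P[205:242,103:132]
print(h[::6,::3,2].round(3))
E
```

```text
334
[0.449  0.1866 0.0801] [0.6262 0.3709 0.09  ]
433 125 199 197 253
yplus outer (np.float32(-0.0034401282), np.float32(0.53957254), np.float32(0.37071827)) 0.37071562483997367
xplus outer (np.float32(-1.5630765), np.float32(0.62654287), np.float32(0.2969446)) 0.626536104271983
188 [ 0.003 -0.001  0.004 -0.004 -0.     0.004 -0.001 -0.    -0.007 -0.
  0.001 -0.     0.     0.003 -0.005  0.001 -0.001  0.005  0.004  0.002
 -0.004 -0.002]
194 [ 0.071  0.072  0.075  0.071  0.114  0.113  0.113  0.113  0.112  0.113
  0.109  0.111  0.108  0.108  0.11   0.116  0.092  0.079  0.044  0.024
  0.001 -0.004]
200 [ 0.007  0.016  0.016  0.01   0.112  0.112  0.115  0.112  0.111  0.111
  0.15   0.165  0.154  0.159  0.142  0.121  0.096  0.072  0.045  0.029
 -0.003  0.004]
206 [0.003 0.016 0.01  0.111 0.107 0.113 0.113 0.113 0.108 0.114 0.158 0.16
 0.153 0.156 0.11  0.113 0.092 0.065 0.048 0.018 0.001 0.003]
212 [ 0.016  0.014  0.01   0.109  0.113  0.114  0.112  0.118  0.111  0.109
  0.158  0.16   0.157  0.153  0.109  0.116  0.093  0.072  0.045  0.021
 -0.006 -0.   ]
218 [ 0.009  0.01   0.011  0.117  0.1
[... 884 characters left out ...]
025  0.002
 -0.002  0.001]
254 [-0.002  0.002 -0.     0.005 -0.001 -0.001 -0.002 -0.005 -0.001 -0.004
  0.001 -0.005  0.008 -0.001 -0.001 -0.    -0.003  0.005  0.002 -0.003
  0.006  0.   ]
[[ 0.005  0.073  0.072  0.068  0.071  0.063  0.067  0.068  0.069  0.068]
 [ 0.068  0.065  0.067  0.069  0.07   0.075  0.073  0.069  0.069  0.067]
 [ 0.071  0.074  0.076  0.091  0.112  0.113  0.099  0.075  0.078  0.073]
 [ 0.073  1.587  0.101  0.09   0.093  0.088  0.081  0.075  0.074  0.067]
 [ 0.064  0.071  0.083  0.074  0.08   0.075  0.08   0.072  0.067  0.073]
 [ 0.067  0.071  0.069  0.065  0.074  0.074  0.071  0.074  0.065  0.073]
 [-0.005  0.004  0.004  0.001 -0.003 -0.004  0.002 -0.002 -0.004  0.006]]
```

```bash
python3 - <<'E'
from h import *
d=cap('top');P=pts(d);c=d['color'];hsv=cv2.cvtColor(c,cv2.COLOR_RGB2HSV)
np.set_printoptions(suppress=True,precision=4)
hh=(hsv[...,2])
a=cv2.resize(c[203:244,98:136],None,fx=14,fy=14,interpolation=cv2.INTER_NEAREST);cv2.imwrite('pics/knob1.png',a[:,:,::-1])
s=cap('scene');cv2.imwrite('pics/bays1.png',cv2.resize(s['color'][165:230,310:410],None,fx=7,fy=7,interpolation=cv2.INTER_CUBIC)[:,:,::-1])
b=np.zeros(hh.shape,bool);b[200:245,98:136]=1
g=b&(hsv[...,0]>45)&(hsv[...,0]<80)&(hsv[...,1]>110);r=b&((hsv[...,0]<6)|(hsv[...,0]>174))&(hsv[...,1]>130)
for m in(g,r):
    v,u=np.nonzero(m);print(len(u),u.mean(),v.mean(),onplane(d,u.mean(),v.mean(),.082),np.median(P[m],0))
E
```

```text
4 112.5 235.5 [0.4938 0.4236 0.082 ] [0.4948 0.4269 0.0712]
7 103.57142857142857 222.71428571428572 [0.5309 0.4514 0.082 ] [0.5311 0.4554 0.0684]
```

View pics/knob1.png

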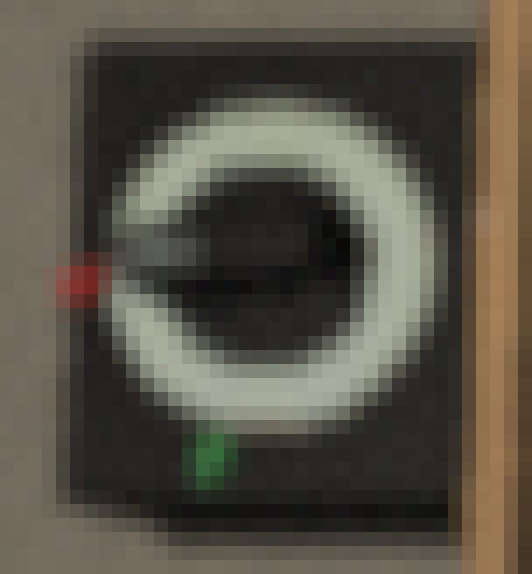

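View pics/bays1.png

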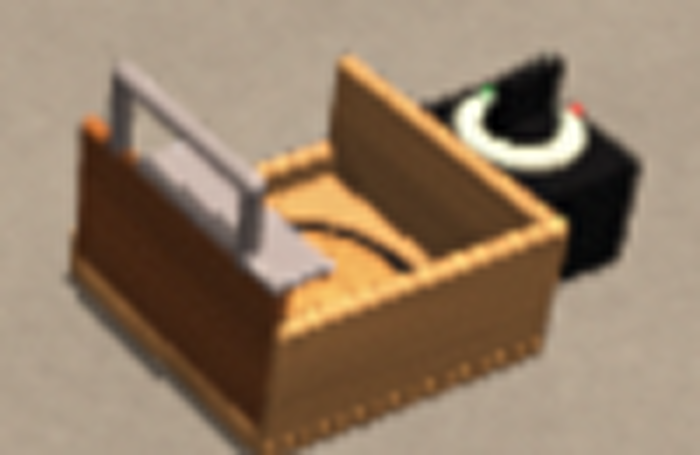

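```bash
python3 - <<'E'
from h import *
np.set_printoptions(suppress=True,precision=4)
d=cap('top');s=cap('scene');c=d['color'].astype(int);P=pts(d)
# mat cork ring: fit ellipse to dark ring
hsv=cv2.cvtColor(d['color'],cv2.COLOR_RGB2HSV)
print('mat guess',onplane(d,167.8,224.2,.012))
# white ring
b=np.zeros(hsv.shape[:2],bool);b[203:244,98:131]=1
m=b&(hsv[...,2]>110)&(hsv[...,1]<60)
v,u=np.nonzero(m);q=np.array([onplane(d,a,e,.073)[:2] for a,e in zip(u,v)])
sel=(q[:,1]<.445)
A=np.c_[2*q,np.ones(len(q))];x=np.linalg.lstsq(A,(q**2).sum(1),rcond=None)[0];print('ring lsq',x[:2],np.sqrt(x[2]+x[0]**2+x[1]**2),len(q),'z',np.median(P[m][:,2]))
k=x[:2]
for n,px in(('green',(112.5,235.5)),('red',(103.57,222.7))):
    e=onplane(d,*px,.071)[:2]-k;print(n,e,'ang of dir',np.arctan2(e[1],e[0]), np.hypot(*e))
# pointer: highest bar top
bar=b&(P[...,2]>.105)&(P[...,2]<.125)
q=P[bar];print('bar top',len(q),q.mean(0)); 
v,u=np.nonzero(bar);print(sorted(zip(u,v)))
print('ptr',onplane(d,108.5,220.5,.114))
Ps=pts(s);
S=(Ps[...,2]>.106)&(Ps[...,2]<.122)&(np.hypot(Ps[...,0]-k[0],Ps[...,1]-k[1])<.035);q=Ps[S];print('scene bar',len(q),q.mean(0)); vx=cv2.fitLine(q[:,:2].astype(np.float32),cv2.DIST_HUBER,0,.01,.01).ravel();print(vx,np.arctan2(vx[1],vx[0]))
cv2.imwrite('pics/knob_s.png',cv2.resize(s['color'][165:210,365:410],None,fx=12,fy=12,interpolation=cv2.INTER_NEAREST)[:,:,::-1])
E
```

```text
mat guess [0.536  0.2795 0.012 ]
ring lsq [0.5347 0.4331] 0.046084441855076576 479 z 0.0061249410310186825
green [-0.0398 -0.006 ] ang of dir -2.9927129528053418 0.040267153860620436
red [-0.0025  0.0221] ang of dir 1.6817180828687543 0.022207324218213576
bar top 76 [0.5364 0.4139 0.1126]
[(np.int64(106), np.int64(219)), (np.int64(106), np.int64(220)), (np.int64(106), np.int64(221)), (np.int64(106), np.int64(222)), (np.int64(107), np.int64(219)), (np.int64(107), np.int64(220)), (np.int64(107), np.int64(221)), (np.int64(107), np.int64(222)), (np.int64(108), np.int64(218)), (np.int64(108), np.int64(219)), (np.int64(108), np.int64(220)), (np.int64(108), np.int64(221)), (np.int64(108), np.int64(222)), (np.int64(109), np.int64(218)), (np.int64(109), np.int64(219)), (np.int64(109), np.int64(220)), (np.int64(109), np.int64(221)), (np.int64(109), np.int64(222)), (np.int64(110), np.int64(218)), (np.int64(110), np.int64(219)), (np.int64(110), np.int64(220)), (np.int64(110), np.int64(221)), (np.int64(110), np.int64(222)), (np.int64(111), np.int64(218)), (np.int64(111), np.int64(219)), (np.int64
[... 1030 characters left out ...]
 np.int64(219)), (np.int64(117), np.int64(220)), (np.int64(117), np.int64(221)), (np.int64(118), np.int64(217)), (np.int64(118), np.int64(218)), (np.int64(118), np.int64(219)), (np.int64(118), np.int64(220)), (np.int64(118), np.int64(221)), (np.int64(119), np.int64(217)), (np.int64(119), np.int64(218)), (np.int64(119), np.int64(219)), (np.int64(119), np.int64(220)), (np.int64(119), np.int64(221)), (np.int64(120), np.int64(217)), (np.int64(120), np.int64(218)), (np.int64(120), np.int64(219)), (np.int64(120), np.int64(220)), (np.int64(120), np.int64(221)), (np.int64(121), np.int64(218))]
ptr [0.5336 0.427  0.114 ]
scene bar 35 [0.5366 0.4168 0.1122]
[ 0.1532 -0.9882  0.5377  0.4132] -1.4169524
```

View pics/knob_s.png

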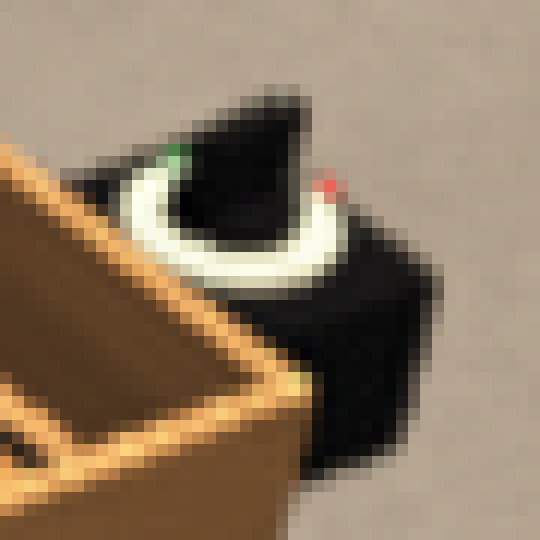

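```bash
cat >> h.py <<'E'
def plan(x,y,z,ax):
    """scaled row numbers from current pose to TCP (x,y,z), tool-x heading ax deg"""
    s=robot.sense();M=R.from_quat(s['tcp_rot']).as_matrix()
    sh=M.T@(np.array([x,y,z])-s['eef_pos'])/.1
    cur=np.degrees(np.arctan2(M[1,0],M[0,0]));t=(ax-cur+180)%360-180
    print('heading',round(cur,2),'shift/100mm',np.round(sh,3),'turn/360',round(-t/360,4));return sh
E
python3 - <<'E'
from h import *
np.set_printoptions(suppress=True,precision=4)
d=cap('top');P=pts(d);c=d['color'];hsv=cv2.cvtColor(c,cv2.COLOR_RGB2HSV)
b=np.zeros(hsv.shape[:2],bool);b[203:244,98:131]=1
bar=b&(P[...,2]>.105)&(P[...,2]<.125);v,u=np.nonzero(bar)
q=np.array([onplane(d,a,e,.114)[:2] for a,e in zip(u,v)])
r=cv2.minAreaRect((q*1000).astype(np.float32));print('minrect',r)
w=q-q.mean(0);ev=np.linalg.eigh(w.T@w);print(q.mean(0),np.degrees(np.arctan2(ev[1][1,1],ev[1][0,1])))
# flap bar
b=np.zeros(hsv.shape[:2],bool);b[190:250,178:202]=1
m=b&(P[...,2]>.135)&(P[...,2]<.17);v,u=np.nonzero(m)
q=np.array([onplane(d,a,e,.157)[:2] for a,e in zip(u,v)]);print('flapbar',len(q),q.mean(0),q.min(0),q.max(0));r=cv2.minAreaRect((q*1000).astype(np.float32));print(r)
s=cap('scene');Ps=pts(s);m=(Ps[...,2]>.137)&(Ps[...,2]<.17)&(abs(Ps[...,0]-.535)<.1)&(abs(Ps[...,1]-.19)<.05);q=Ps[m];print('scene',len(q),q.mean(0),q.min(0),q.max(0))
b=np.zeros(hsv.shape[:2],bool);b[190:250,178:202]=1
m=b&(P[...,2]>.1)&(P[...,2]<.12);v,u=np.nonzero(m);q=P[m];print('lip',q.min(0),q.max(0))
plan(.45,-.50,.21,97)
E
```

```text
minrect ((536.0242309570312, 413.2083740234375), (14.711626052856445, 43.13856887817383), 10.038790702819824)
[0.5359 0.4135] 98.44148041708166
flapbar 189 [0.5362 0.1899] [0.4788 0.1837] [0.5987 0.1958]
((538.76220703125, 189.91552734375), (119.82105255126953, 11.947352409362793), 0.27261605858802795)
scene 117 [0.5433 0.1899 0.1524] [0.4774 0.184  0.1371] [0.5984 0.1961 0.1598]
lip [0.455  0.186  0.1002] [0.6248 0.2229 0.1198]
heading 21.02 shift/100mm [ 2.407 -0.218 -0.042] turn/360 -0.2111
```

Request:
{"op": "carry_out", "data": {
  "series": "1 0.4 0 0 -0.02;1 0.8 -0.1 -0.05 -0.04;1 1 -0.2 -0.1 -0.06;1 1 -0.3 -0.1 -0.08;1 1 -0.5 -0.1 -0.1;1 1 -0.7 -0.1 -0.12;1 1 -0.9 -0.1 -0.14;1 1 -1 -0.1 -0.16;1 1 -1 -0.1 -0.18;1 1 -1 -0.1 -0.2",
  "grip_force": 60
}}

```text
time: 1.33
eef_pos: [0.2904, -0.4768, 0.2162]
tcp_rot: [0.688, 0.726, -0.0, 0.0]
contact_force: [0.1, -0.7, 0.2]
grip_width: 0.0853
```

```bash
python3 -c "
from h import *
st();plan(.536,.4135,.2,99)"
```

```text
t 1.33 pos [ 0.2904 -0.4768  0.2162] q [ 6.882e-01  7.255e-01 -1.000e-04  1.000e-04] F [ 0.1 -0.7  0.2] w 0.0853 j [ 1.12  0.21 -0.19  1.8   0.04  1.13  0.97]
heading 93.02 shift/100mm [8.762 2.922 0.159] turn/360 -0.0166
```

Request:
{"op": "carry_out", "data": {
  "series": "1 0.4 0.4 0 0;1 0.8 0.8 0 0;1 1 1 0 -0.016;1 1 1 0 -0.016"
}}

```text
time: 1.67
eef_pos: [0.3912, -0.367, 0.2165]
tcp_rot: [0.649, 0.761, 0.002, 0.001]
contact_force: [1.7, 0.9, 0.2]
grip_width: 0.0855
```

Request:
{"op": "carry_out", "data": {
  "series": "1 0.4 0.4 0 0;1 0.8 0.8 0 0;1 1 1 0 0"
}}

```text
time: 1.92
eef_pos: [0.4611, -0.2717, 0.2163]
tcp_rot: [0.654, 0.756, -0.0, 0.0]
contact_force: [0.6, -0.2, 0.3]
grip_width: 0.0855
```

Request:
{"op": "carry_out", "data": {
  "series": "1 0.4 0.1 0 0;1 0.8 0.3 0 0;1 1 0.5 0 0"
}}

```text
time: 2.17
eef_pos: [0.4951, -0.1617, 0.2161]
tcp_rot: [0.652, 0.758, 0.0, -0.001]
contact_force: [0.2, -0.7, -0.0]
grip_width: 0.0855
```

Request:
{"op": "carry_out", "data": {
  "series": "1 0.4 0.1 0 0;1 0.8 0.2 0 0;1 1 0.2 0 0"
}}

```text
time: 2.42
eef_pos: [0.5018, -0.0576, 0.2166]
tcp_rot: [0.651, 0.759, 0.002, -0.0]
contact_force: [0.1, 0.7, 0.2]
grip_width: 0.0854
```

Request:
{"op": "carry_out", "data": {
  "series": "1 0.4 0.1 0 0;1 0.8 0.2 0 0;1 1 0.3 0 0"
}}

```text
time: 2.67
eef_pos: [0.5148, 0.0449, 0.2166]
tcp_rot: [0.651, 0.759, 0.001, -0.0]
contact_force: [-0.3, 0.9, 0.5]
grip_width: 0.0853
```

```bash
python3 -c "
from h import *
st();plan(.536,.4135,.2,99)"
```

```text
t 2.67 pos [0.5148 0.0449 0.2166] q [ 6.511e-01  7.590e-01  1.100e-03 -3.000e-04] F [-0.3  0.9  0.5] w 0.0853 j [ 0.42  0.17 -0.63  1.88  0.11  1.13 -0.1 ]
heading 98.75 shift/100mm [3.61  0.77  0.174] turn/360 -0.0007
```

Request:
{"op": "carry_out", "data": {
  "series": "1 0.4 0.1 0 0;1 0.8 0.2 0 0;1 1 0.22 0 0"
}}

```text
time: 2.92
eef_pos: [0.5227, 0.1474, 0.2168]
tcp_rot: [0.651, 0.759, 0.002, -0.001]
contact_force: [-0.8, 0.5, 0.8]
grip_width: 0.0855
```

Request:
{"op": "carry_out", "data": {
  "series": "1 0.4 0.1 0 0;1 0.8 0.2 0 0;1 1 0.22 0 0"
}}

```text
time: 3.17
eef_pos: [0.5293, 0.2493, 0.2166]
tcp_rot: [0.652, 0.759, 0.002, -0.001]
contact_force: [-0.6, 1.4, 0.8]
grip_width: 0.0853
```

Request:
{"op": "carry_out", "data": {
  "series": "1 0.4 0.1 0 0;1 0.8 0.2 0 0;1 1 0.22 0 0;1 1 0.22 0 0"
}}

```text
time: 3.5
eef_pos: [0.5339, 0.3531, 0.2164]
tcp_rot: [0.65, 0.76, 0.002, -0.003]
contact_force: [-0.1, 0.7, 1.1]
grip_width: 0.0857
```

```bash
python3 -c "
from h import *
st();plan(.536,.4135,.09,99)"
```

```text
t 3.5 pos [0.5339 0.3531 0.2164] q [ 0.6499  0.76    0.0019 -0.0026] F [-0.1  0.7  1.1] w 0.0857 j [-0.09  0.45 -0.73  1.58  0.31  1.22 -0.72]
heading 98.93 shift/100mm [0.585 0.115 1.267] turn/360 -0.0002
```

Request:
{"op": "carry_out", "data": {
  "series": "1 0.3 0.06 0 0;1 0.58 0.11 0 0;1 0.58 0.11 0.4 0;1 0.58 0.11 0.7 0;1 0.58 0.11 0.7 0;1 0.58 0.11 0.7 0"
}}

```text
time: 4.0
eef_pos: [0.5389, 0.4012, 0.1436]
tcp_rot: [0.654, 0.756, -0.003, 0.0]
contact_force: [-0.7, -0.2, 0.1]
grip_width: 0.0854
```

```bash
python3 -c "
from h import *
st();plan(.536,.4135,.09,99.5)"
```

```text
t 4.0 pos [0.5389 0.4012 0.1436] q [ 6.540e-01  7.565e-01 -2.900e-03  1.000e-04] F [-0.7 -0.2  0.1] w 0.0854 j [-0.2   0.58 -0.69  1.56  0.39  1.15 -0.83]
heading 98.31 shift/100mm [ 0.128 -0.009  0.535] turn/360 -0.0033
```

Request:
{"op": "carry_out", "data": {
  "series": "1 0.13 0 0.2 -0.003;1 0.13 0 0.5 -0.003;1 0.13 0 0.5 -0.003;1 0.13 0 0.5 -0.003"
}}

```text
time: 4.33
eef_pos: [0.5381, 0.4155, 0.0965]
tcp_rot: [0.647, 0.763, -0.001, 0.0]
contact_force: [0.3, -0.6, 0.4]
grip_width: 0.0856
```

```bash
python3 -c "
from h import *
st();plan(.536,.4135,.09,99.5)"
```

```text
t 4.33 pos [0.5381 0.4155 0.0965] q [ 6.468e-01  7.626e-01 -7.000e-04  4.000e-04] F [ 0.3 -0.6  0.4] w 0.0856 j [-0.24  0.64 -0.67  1.58  0.44  1.08 -0.86]
heading 99.4 shift/100mm [-0.016 -0.024  0.065] turn/360 -0.0003
```

Request:
{"op": "carry_out", "data": {
  "series": "1 -0.01 -0.02 0.07 0;0.4 -0.01 -0.02 0.07 0;-0.5 -0.01 -0.02 0.07 0;-1 -0.01 -0.02 0.07 0;-1 -0.01 -0.02 0.07 0;-1 -0.01 -0.02 0.07 0;-1 -0.01 -0.02 0.07 0;-1 -0.01 -0.02 0.07 0"
}}

```text
time: 5.0
eef_pos: [0.5358, 0.4157, 0.0891]
tcp_rot: [0.646, 0.763, 0.0, 0.0]
contact_force: [-0.3, -0.3, -0.1]
grip_width: 0.0005
```

```bash
python3 -c "
from h import *
st();plan(.536,.4135,.09,99.5);d=cap('top','k2.png');cv2.imwrite('pics/k2.png',cv2.resize(d['color'][195:255,90:150],None,fx=8,fy=8)[:,:,::-1])"
```

```text
t 5.0 pos [0.5358 0.4157 0.0891] q [6.462e-01 7.631e-01 1.000e-04 0.000e+00] F [-0.3 -0.3 -0.1] w 0.0005 j [-0.24  0.65 -0.67  1.59  0.44  1.06 -0.86]
heading 99.48 shift/100mm [-0.023 -0.001 -0.009] turn/360 -0.0001
```

View pics/k2.png

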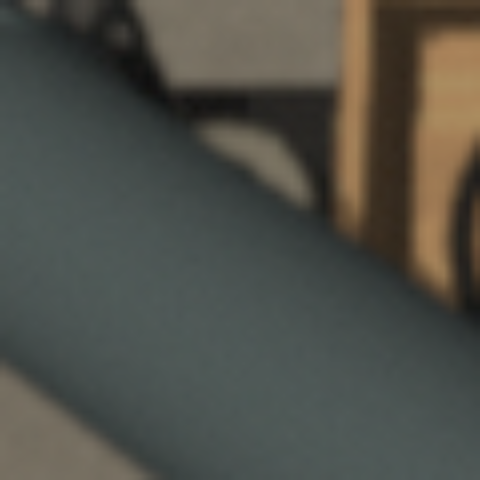

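```bash
python3 -c "
from h import *
d=cap('scene');cv2.imwrite('pics/k3.png',cv2.resize(d['color'][120:240,310:430],None,fx=5,fy=5,interpolation=cv2.INTER_CUBIC)[:,:,::-1])
for p in ([.536,.4135,.107],[.536,.4157,.089],[.536,.4157,.108]): print(proj(d,p))
"
```

```text
(np.float64(385.06332579475423), np.float64(175.92714351121535))
(np.float64(384.73696465902793), np.float64(179.80200373342996))
(np.float64(385.57623332205225), np.float64(175.5418290232821))
```

View pics/k3.png

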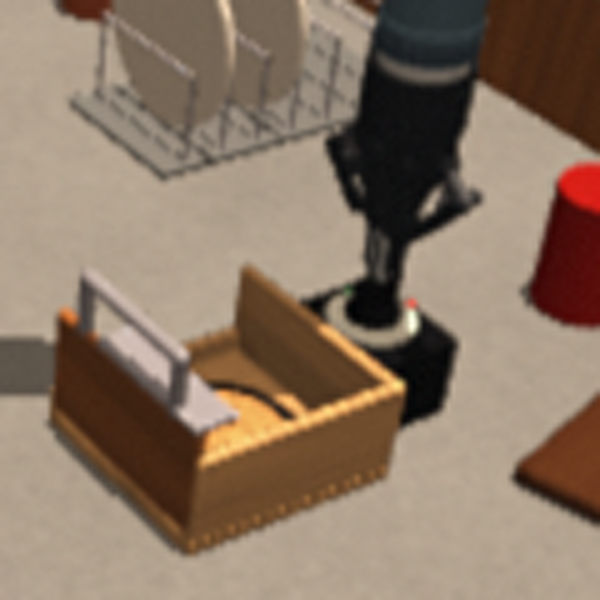

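```bash
python3 -c "
from h import *
np.set_printoptions(linewidth=250,suppress=True)
d=cap('scene');cv2.imwrite('pics/k4.png',cv2.resize(d['color'][140:195,360:410],None,fx=12,fy=12,interpolation=cv2.INTER_NEAREST)[:,:,::-1])
P=pts(d)
print((P[164:192,376:394,2]*1000).round().astype(int));print((P[164:192:3,376:394,0]*1000).round().astype(int));print((P[164:192:3,376:394,1]*1000).round().astype(int))
"
```

```text
[[  1   4  -1   1  -1  -2  -1 154 161 159 158 165 168 167 167 171 169 176]
 [  0   0   2  -1  -1   0  -1  -3 154 158 151 162 163 164 165 170 173 173]
 [ -1   2   2   1   0  -1  -2   2 149 152 151 157 162 161 159 168 168 169]
 [  1 926  -4  -2   1   0   0 143 149 149 150 153 157 153 155 164 166 167]
 [ -3   0   6   1   1  -2   1 136 143 147 148 147 147 150 144 148 161  -1]
 [ -3   1   0   1  -2   3  -1 131 138 141 143 143 139 146 143 142   2   2]
 [ -1   2   0   0  -1  -4  -1 129 135 132 141 139 139 139 137   1  -3   6]
 [  1  -1  -2   0   0  -2   4 127 132 131 926 134 136 134 135   2  -3   1]
 [  6   0  -3   1   2   0  -1 120 128 128 130 129 133 132 130   1   0   1]
 [  1   0  -3   3   1   3   1 118 122 125 125 124 129 125 123  -2   3   0]
 [  2   3   0  -2   0  -2   1 113 120 120 125 125 127 112 108   3  -1   2]
 [  1   2  -2  -1   3 112 111 117 112 117 116 110 109 106 103   4   0   0]
 [  0   2   0  -2  70 111 109 114 112 112 110 107 107 103   1  -3  -2   3]
 [  1  71  68  66  72 108 106 112 108 109 102 104 104  98  -1  -1  -3  -1]
 [ 71  71  70  78  81 103 104 107 926 101 104  97 
[... 2162 characters left out ...]
04  410  404  409  412  415  421  583  591  584]
 [ 512  517  524  521  526  529  534  407  405  406  409  413  411  419  425  570  568  576]
 [ 499  501  506  512  438  396  401  399  404  408  413  419  422  431  549  557  560  558]
 [ 414  404  408  407  397  399  396  400  408  410  419  422  424  435  456  537  540  543]
 [ 394  393  400  398  400  398  399  404  408  415  419  414  421  425  431  442 -496  456]
 [ 370  386  387  386  391  393  401  400  405  406  407  413  421  422  423  430  430  442]
 [ 362  364  364  370  370  389  394  394  392  396  402  404  410  414  417  423  425  431]
 [ 360  358  363  363  362  359  365  364  388  389  392  393  402  402  410  409  413  418]]
```

View pics/k4.png

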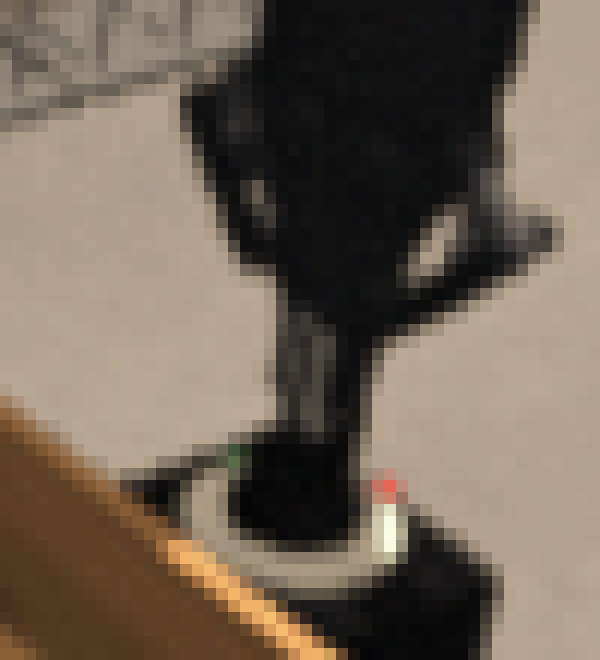

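The fingers closed to 0.5 mm and missed the bar. In the crop the fingertips seem to end at the knob's top (about 383,175). I'll lift and check where the tips really are against the reported TCP.

Request:
{"op": "carry_out", "data": {
  "series": "-1 0 0 -0.3 0;-1 0 0 -0.6 0;-1 0 0 -0.8 0;-1 0 0 -0.8 0;-1 0 0 -0.8 0"
}}

```text
time: 5.57
eef_pos: [0.5365, 0.4168, 0.1709]
tcp_rot: [0.646, 0.763, 0.002, 0.0]
contact_force: [-0.1, -0.1, 0.4]
grip_width: -0.0003
```

```bash
python3 -c "
from h import *
np.set_printoptions(linewidth=250,suppress=True)
s=st();d=cap('scene');cv2.imwrite('pics/k5.png',cv2.resize(d['color'][120:195,355:415],None,fx=8,fy=8,interpolation=cv2.INTER_NEAREST)[:,:,::-1])
P=pts(d);M=R.from_quat(s['tcp_rot']).as_matrix()
print(proj(d,s['eef_pos']))
q=(P-s['eef_pos'])@M
m=(np.abs(q[...,0])<.04)&(np.abs(q[...,1])<.08)&(np.abs(q[...,2])<.05)
v,u=np.nonzero(m);print(u.min(),u.max(),v.min(),v.max());k=q[m]*1000
for lo in range(-50,50,6):
  e=k[(k[:,2]>=lo)&(k[:,2]<lo+6)]
  if len(e): print(lo,len(e),e.min(0).round(),e.max(0).round())
"
```

```text
t 5.57 pos [0.5365 0.4168 0.1709] q [0.6462 0.7631 0.0018 0.0004] F [-0.1 -0.1  0.4] w -0.0003 j [-0.22  0.57 -0.7   1.53  0.38  1.19 -0.82]
(np.float64(388.77736979778274), np.float64(160.914482121814))
387 395 149 156
-50 9 [-11. -11. -49.] [  6.  16. -45.]
-44 15 [-12. -11. -44.] [  7.  15. -38.]
-38 12 [-14. -12. -38.] [ -0.  13. -32.]
-32 4 [-10.  -6. -30.] [ -5.   8. -27.]
-26 2 [ -7.  -3. -26.] [  4.   6. -25.]
```

View pics/k5.png

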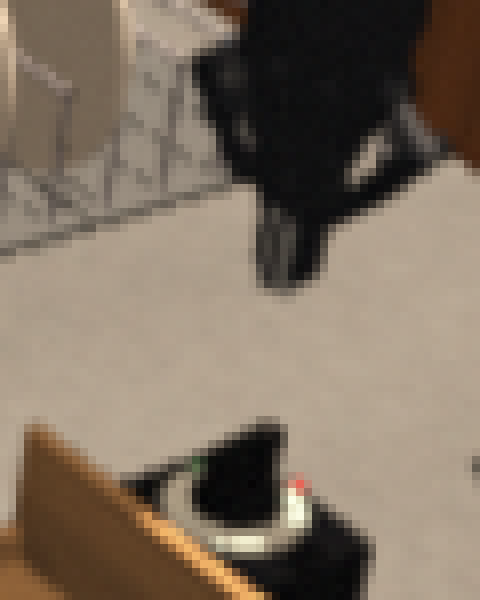

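```bash
python3 -c "
from h import *
np.set_printoptions(linewidth=250,suppress=True)
s=st();d=cap('scene');
for dz in(0,.015,.02,.025,.03): print(dz,proj(d,s['eef_pos']+[0,0,dz]))
P=pts(d);hsv=cv2.cvtColor(d['color'],cv2.COLOR_RGB2HSV)
print(hsv[146:160,383:399,2]);print((1000*P[146:160,383:399,2]).round().astype(int))
"
```

```text
t 5.62 pos [0.5356 0.4156 0.1689] q [0.6462 0.7631 0.0001 0.0002] F [ 0.1  0.2 -0.4] w 0.0002 j [-0.22  0.57 -0.7   1.53  0.38  1.19 -0.82]
0 (np.float64(388.27225019434223), np.float64(161.36347772596505))
0.015 (np.float64(388.9808666524643), np.float64(157.76319787638846))
0.02 (np.float64(389.21918598834003), np.float64(156.55236471991347))
0.025 (np.float64(389.4585740989338), np.float64(155.33610142131164))
0.03 (np.float64(389.69903818999654), np.float64(154.11437137020042))
[[180 180 180 162  61  43  42  21  16  15  16  17  15  17  15  20]
 [177 178 179 161  58  61  46  40  18  16  17  16  15  19  40  78]
 [175 176 176 156  53  65  46  64  38  18  17  16  27  62 101 152]
 [175 176 171 137  51  66  47  74  54  19  16  26  77 146 161 179]
 [175 176 165 103  48  59  52  72  44  16  17  34 101 178 180 179]
 [173 172 160  77  53  58  62  74  33  15  18  55 133 178 180 179]
 [172 172 157  82  55  49  67  72  27  18  21  79 167 179 179 179]
 [175 176 165 113  67  43  72  65  23  13  21  89 177 180 180 179]
 [175 176 171 135  75  43  74  57  17  19  47 110 175 178 180 179]
 [173 173 
[... 564 characters left out ...]
 225 228 225 225   1  -1  -1]
 [ -4   0  -2   0 213 219 221 222 221 224 224 221 221   0   2   4]
 [ -1   1   3 206 213 215 218 220 216 220 219 217   2   0   1  -1]
 [ -4  -2   3 204 211 210 213 214 215 215 213 213  -1  -4   0  -3]
 [  1  -3   0   1 205 209 209 208 211 211 208 207   1   1   1  -4]
 [ -1   0   2  -2 201 204 204 206 209 205 204   1   6   0  -3   0]
 [ -2   2   0   0 198 198 201 202 202 203  -2  -1   1   0  -1   4]
 [ -1  -1   2   3   2   4 197 196  -5  -4  -2   2  -3  -3   3   4]
 [  1   5  -2   3  -1  -4   0   2   0   4  -4   2   1   1   2   3]
 [ -2   0  -2  -2   1  -6   3   2  -3   0   4   2  -1  -1   1  -3]
 [  2  -4   0  -1   1   2   3   3   1   0   2   0  -4   3  -4   1]]
```

The fingertips really sit about 26 mm above the reported TCP: the depth shows tips at z≈0.195 while the TCP reads 0.169. I'll plan with the grasp point about 45 mm behind the reported TCP and keep checking it.

Request:
{"op": "carry_out", "data": {
  "series": "1 0 0 0 0;1 0 0 0 0;1 0 0 0.2 0;1 0 0 0.4 0;1 0 0 0.6 0;1 0 0 0.8 0;1 0 0 0.95 0;1 -0.02 0 1 0;1 -0.02 0 1 0;1 -0.02 0 1 0"
}}

```text
time: 6.5
eef_pos: [0.5363, 0.4136, 0.069]
tcp_rot: [0.646, 0.763, 0.0, -0.0]
contact_force: [-1.3, -0.6, -0.0]
grip_width: 0.0857
```

```bash
python3 -c "
from h import *
st();plan(.536,.4135,.062,99.5)"
```

```text
t 6.5 pos [0.5363 0.4136 0.069 ] q [ 0.6464  0.763   0.     -0.    ] F [-1.3 -0.6 -0. ] w 0.0857 j [-0.24  0.67 -0.66  1.6   0.46  1.03 -0.87]
heading 99.46 shift/100mm [-0.001 -0.003  0.07 ] turn/360 -0.0001
```

Request:
{"op": "carry_out", "data": {
  "series": "0.6 0 0 0.05 0;0.2 0 0 0.07 0;-0.3 0 0 0.07 0;-0.6 0 0 0.07 0;-1 0 0 0.07 0;-1 0 0 0.07 0;-1 0 0 0.07 0;-1 0 0 0.07 0"
}}

```text
time: 7.17
eef_pos: [0.5343, 0.4135, 0.0626]
tcp_rot: [0.646, 0.763, -0.001, -0.0]
contact_force: [-4.6, -3.1, 6.0]
grip_width: 0.0133
```

```bash
python3 -c "
from h import *
st();plan(.536,.4135,.062,99.5)"
```

```text
t 7.17 pos [0.5343 0.4135 0.0626] q [ 6.461e-01  7.633e-01 -1.400e-03 -4.000e-04] F [-4.6 -3.1  6. ] w 0.0133 j [-0.25  0.68 -0.65  1.6   0.46  1.02 -0.87]
heading 99.51 shift/100mm [-0.003  0.017  0.006] turn/360 0.0
```

Request:
{"op": "carry_out", "data": {
  "series": "-1 0 0 0 -0.018;-1 0 0 0 -0.036;-1 0 0 0 -0.054;-1 0 0 0 -0.072;-1 0 0 0 -0.09;-1 0 0 0 -0.108;-1 0 0 0 -0.126;-1 0 0 0 -0.144;-1 0 0 0 -0.162;-1 0 0 0 -0.176"
}}

```text
time: 8.0
eef_pos: [0.5372, 0.4161, 0.0627]
tcp_rot: [0.147, 0.989, 0.003, 0.001]
contact_force: [1.0, 3.4, -0.5]
grip_width: 0.0127
```

Request:
{"op": "carry_out", "data": {
  "series": "-1 0 0 0 0;-1 0 0 0 0;-0.5 0 0 0 0;0.2 0 0 0 0;1 0 0 0 0;1 0 0 0 0;1 0 0 0 0;1 0 0 -0.4 0;1 0 0 -0.8 0;1 0 0 -1 0"
}}

```text
time: 8.83
eef_pos: [0.5372, 0.4154, 0.1666]
tcp_rot: [0.149, 0.989, 0.002, 0.002]
contact_force: [1.0, 1.8, 0.5]
grip_width: 0.0854
```

```bash
python3 -c "
from h import *
st();plan(.537,.19,.25,180)"
```

```text
t 8.83 pos [0.5372 0.4154 0.1666] q [0.1494 0.9888 0.0021 0.0016] F [1.  1.8 0.5] w 0.0854 j [-0.07  0.66 -0.94  1.53  0.55  1.24  0.18]
heading 162.82 shift/100mm [-0.666 -2.15  -0.843] turn/360 -0.0477
```

Request:
{"op": "carry_out", "data": {
  "series": "1 -0.1 -0.4 -0.3 0;1 -0.3 -0.8 -0.4 -0.02;1 -0.33 -1 -0.4 -0.04;1 -0.33 -1 -0.4 -0.048"
}}

```text
time: 9.17
eef_pos: [0.5425, 0.2986, 0.2024]
tcp_rot: [0.003, 1.0, -0.004, 0.002]
contact_force: [1.1, -0.9, -0.3]
grip_width: 0.0853
```

Request:
{"op": "carry_out", "data": {
  "series": "1 0 -0.4 0 0;1 0 -0.8 0 0;1 0 -1 0 0;1 0 -1 0 0"
}}

```text
time: 9.5
eef_pos: [0.5399, 0.2001, 0.2007]
tcp_rot: [0.004, 1.0, -0.003, -0.0]
contact_force: [-0.0, -1.2, -1.0]
grip_width: 0.0851
```

```bash
python3 -c "
from h import *
st();plan(.537,.19,.107,180)
d=cap('top');cv2.imwrite('pics/k6.png',cv2.resize(d['color'][195:255,90:200],None,fx=7,fy=7,interpolation=cv2.INTER_NEAREST)[:,:,::-1])
d=cap('scene');cv2.imwrite('pics/k7.png',cv2.resize(d['color'][110:230,300:420],None,fx=5,fy=5,interpolation=cv2.INTER_CUBIC)[:,:,::-1])"
```

```text
t 9.5 pos [0.5399 0.2001 0.2007] q [ 4.1e-03  1.0e+00 -3.3e-03 -5.0e-04] F [-0.  -1.2 -1. ] w 0.0851 j [ 0.44  0.47 -1.1   1.74  0.45  1.21  0.78]
heading 179.53 shift/100mm [ 0.027 -0.095  0.937] turn/360 -0.0013
```

View pics/k6.png

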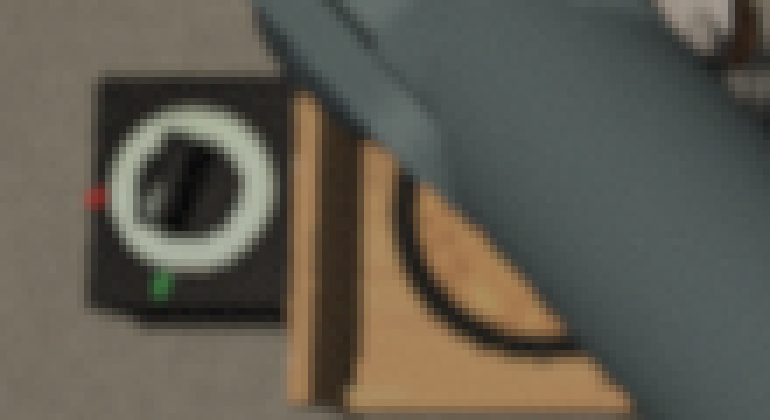

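View pics/k7.png

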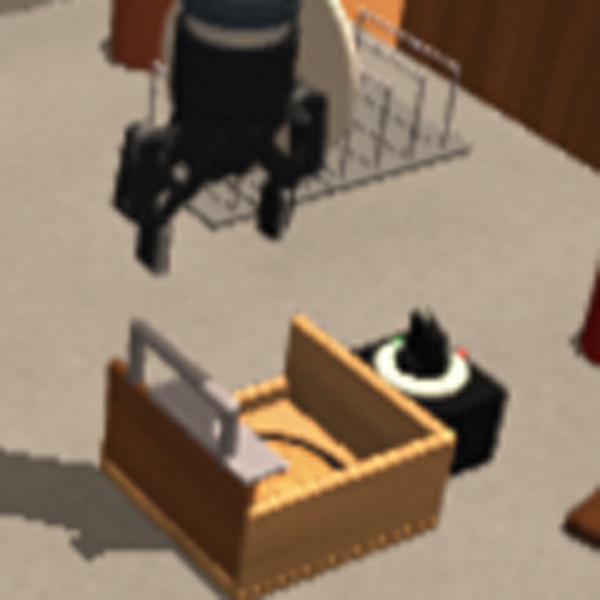

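```bash
cat >> h.py <<'E'
def knob():
    d=cap('top');P=pts(d)
    k=np.array([.536,.4135])
    m=(P[...,2]>.1)&(P[...,2]<.125)&(np.hypot(P[...,0]-k[0],P[...,1]-k[1])<.03)
    v,u=np.nonzero(m)
    q=np.array([onplane(d,a,e,.114)[:2] for a,e in zip(u,v)])
    r=cv2.minAreaRect((q*1000).astype(np.float32))
    w=q-q.mean(0);ev=np.linalg.eigh(w.T@w)
    print('knob n',len(q),'c',q.mean(0),'bar heading',np.degrees(np.arctan2(ev[1][1,1],ev[1][0,1])),'rect',r)
    V=cv2.cvtColor(d['color'],cv2.COLOR_RGB2GRAY)
    w=V[m].astype(float)-np.percentile(V[m],50);w[w<8]=0
    if w.sum(): print('bright centroid',(q*w[:,None]).sum(0)/w.sum()-q.mean(0))
    s=cap('scene');Ps=pts(s);m=(Ps[...,2]>.104)&(Ps[...,2]<.122)&(np.hypot(Ps[...,0]-k[0],Ps[...,1]-k[1])<.03);q=Ps[m]
    if len(q)>5:
        w=q[:,:2]-q[:,:2].mean(0);ev=np.linalg.eigh(w.T@w);print('scene n',len(q),q.mean(0),np.degrees(np.arctan2(ev[1][1,1],ev[1][0,1])))
E
python3 -c "
from h import *
knob()"
```

```text
knob n 88 c [0.5357458  0.41277418] bar heading 162.82591076487887 rect ((535.4216918945312, 412.1964111328125), (18.787555694580078, 41.056034088134766), 70.99449157714844)
bright centroid [0.00211082 0.00206049]
scene n 40 [0.53739151 0.41331813 0.11137009] 163.71363164763062
```

Request:
{"op": "carry_out", "data": {
  "series": "1 0.03 -0.09 0 -0.001;1 0.03 -0.1 0.4 -0.001;1 0.03 -0.1 0.8 -0.001;1 0.03 -0.1 0.9 -0.001;1 0.03 -0.1 0.9 -0.001;1 0.03 -0.1 0.9 -0.001"
}}

```text
time: 10.2
eef_pos: [0.5349, 0.2004, 0.1125]
tcp_rot: [-0.005, 1.0, 0.001, -0.0]
contact_force: [0.3, -0.1, 1.5]
grip_width: 0.0853
```

```bash
python3 -c "
from h import *
st();plan(.537,.19,.106,180)"
```

```text
t 10.2 pos [0.5349 0.2004 0.1125] q [-5.5e-03  1.0e+00  7.0e-04 -2.0e-04] F [ 0.3 -0.1  1.5] w 0.0853 j [ 0.39  0.56 -1.03  1.83  0.55  1.06  0.73]
heading -179.37 shift/100mm [-0.02  -0.104  0.065] turn/360 0.0017
```

Request:
{"op": "carry_out", "data": {
  "series": "1 -0.02 -0.1 0.06 0.0017;1 -0.02 -0.1 0.06 0.0017;1 -0.02 -0.1 0.06 0.0017;1 -0.02 -0.1 0.06 0.0017"
}}

```text
time: 10.53
eef_pos: [0.5384, 0.1883, 0.1071]
tcp_rot: [0.002, 1.0, 0.0, 0.001]
contact_force: [-0.4, 0.5, -0.1]
grip_width: 0.0853
```

```bash
python3 -c "
from h import *
st();plan(.537,.19,.106,180)"
```

```text
t 10.53 pos [0.5384 0.1883 0.1071] q [1.7e-03 1.0e+00 2.0e-04 1.0e-03] F [-0.4  0.5 -0.1] w 0.0853 j [ 0.41  0.57 -1.02  1.84  0.56  1.05  0.73]
heading 179.8 shift/100mm [0.015 0.017 0.011] turn/360 -0.0005
```

Request:
{"op": "carry_out", "data": {
  "series": "0.5 0.01 0.02 0.01 0;0 0.01 0.02 0.01 0;-0.5 0.01 0.02 0.01 0;-1 0.01 0.02 0.01 0;-1 0.01 0.02 0.01 0;-1 0.01 0.02 0.01 0;-1 0.01 0.02 0.01 0",
  "grip_force": 40
}}

```text
time: 11.12
eef_pos: [0.5364, 0.1909, 0.105]
tcp_rot: [0.001, 1.0, 0.0, 0.0]
contact_force: [0.5, 0.7, 0.6]
grip_width: 0.0106
```

```bash
python3 -c "
from h import *
s=st()
# arc rows from closed pose about hinge r=.135, in tool axes (y_tool=+y world, z down)
for a in np.arange(0.1,1.5,.09): print(round(a,2), 'y',round(-1.35*np.sin(a),3),'z',round(1.35*(1-np.cos(a)),3))"
```

```text
t 11.12 pos [0.5364 0.1909 0.105 ] q [8.e-04 1.e+00 4.e-04 1.e-04] F [0.5 0.7 0.6] w 0.0106 j [ 0.4   0.57 -1.02  1.84  0.56  1.05  0.73]
0.1 y -0.135 z 0.007
0.19 y -0.255 z 0.024
0.28 y -0.373 z 0.053
0.37 y -0.488 z 0.091
0.46 y -0.599 z 0.14
0.55 y -0.706 z 0.199
0.64 y -0.806 z 0.267
0.73 y -0.9 z 0.344
0.82 y -0.987 z 0.429
0.91 y -1.066 z 0.521
1.0 y -1.136 z 0.621
1.09 y -1.197 z 0.726
1.18 y -1.248 z 0.836
1.27 y -1.289 z 0.95
1.36 y -1.32 z 1.068
1.45 y -1.34 z 1.187
```

Request:
{"op": "carry_out", "data": {
  "series": "-1 0 -0.135 0.007 0;-1 0 -0.255 0.024 0;-1 0 -0.373 0.053 0;-1 0 -0.488 0.09 0;-1 0 -0.6 0.14 0;-1 0 -0.706 0.2 0;-1 0 -0.806 0.267 0;-1 0 -0.9 0.344 0;-1 0 -0.987 0.43 0"
}}

```text
time: 11.87
eef_pos: [0.5376, 0.095, 0.0626]
tcp_rot: [0.0, 1.0, 0.003, 0.002]
contact_force: [2.1, 7.1, -1.1]
grip_width: 0.0106
```

```bash
python3 -c "
from h import *
s=st()"
```

```text
t 11.87 pos [0.5376 0.095  0.0626] q [3.0e-04 1.0e+00 3.1e-03 2.1e-03] F [ 2.1  7.1 -1.1] w 0.0106 j [ 0.56  0.58 -0.99  1.93  0.59  0.95  0.86]
```

Request:
{"op": "carry_out", "data": {
  "series": "-1 0 -0.079 0.09 0;-1 0 -0.149 0.19 0;-1 0 -0.21 0.296 0;-1 0 -0.261 0.406 0;-1 0 -0.302 0.52 0;-1 0 -0.333 0.638 0;-1 0 -0.353 0.757 0;-1 0 -0.355 0.78 0;-1 0 -0.355 0.78 0"
}}

```text
time: 12.62
eef_pos: [0.5397, 0.0632, -0.011]
tcp_rot: [-0.001, 1.0, 0.003, 0.004]
contact_force: [-4.9, 5.0, 24.3]
grip_width: 0.0101
```

```bash
python3 -c "
from h import *
s=st();d=cap('scene');cv2.imwrite('pics/f1.png',cv2.resize(d['color'][110:250,280:420],None,fx=4,fy=4,interpolation=cv2.INTER_CUBIC)[:,:,::-1])"
```

```text
t 12.62 pos [ 0.5397  0.0632 -0.011 ] q [-0.001   1.      0.0032  0.0036] F [-4.9  5.  24.3] w 0.0101 j [ 0.54  0.68 -0.89  1.96  0.71  0.84  0.83]
```

View pics/f1.png

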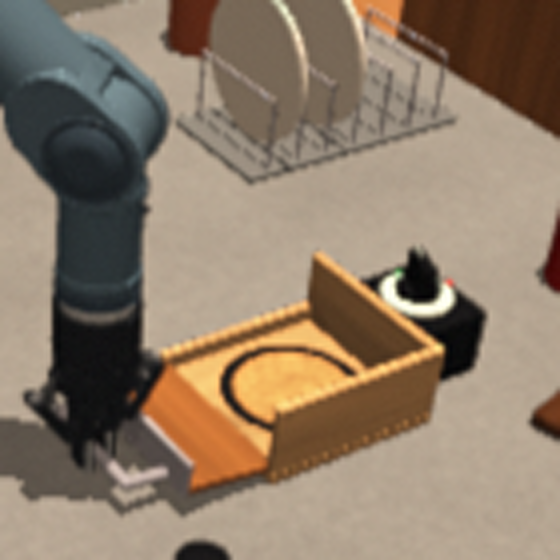

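Request:
{"op": "carry_out", "data": {
  "series": "-1 0 0 -0.02 0;-0.3 0 0 -0.02 0;-0.3 0 0 -0.02 0;-0.3 0 0 -0.02 0;-0.3 0 0 -0.02 0;-0.3 0 0 -0.3 0;-0.3 0 0 -0.6 0;-0.3 0 0 -0.9 0;-0.3 0 0 -1 0;-0.3 0 0 -1 0"
}}

```text
time: 13.5
eef_pos: [0.5384, 0.0559, 0.0864]
tcp_rot: [0.002, 1.0, -0.0, 0.003]
contact_force: [0.3, -0.6, -0.1]
grip_width: 0.0298
```

```bash
cat >> h.py <<'E'
def pans(d=None):
    d=d or cap('top');P=pts(d);hsv=cv2.cvtColor(d['color'],cv2.COLOR_RGB2HSV);out={}
    for n,Rr in(('y',.052),('r',.040)):
        H=hsv[...,0]
        m=((H>=20)&(H<=35)) if n=='y' else ((H<=8)|(H>172))
        m=(m&(hsv[...,1]>150)&(hsv[...,2]>60)&(P[...,2]<.09)).astype(np.uint8)
        if n=='r': m&=(P[...,1]<.35)
        k,lab,stt,cen=cv2.connectedComponentsWithStats(m)
        if k<2: print(n,'none');continue
        i=1+np.argmax(stt[1:,4])
        cn=max(cv2.findContours((lab==i).astype(np.uint8),0,1)[0],key=cv2.contourArea)
        z0=0
        q=P[lab==i];zr=np.percentile(q[:,2],97)
        zz=.055 if zr<.063 else zr
        w=np.array([onplane(d,a,b,zz)[:2] for a,b in cn[:,0,:]])
        (cx,cy),r=cv2.minEnclosingCircle((w*1000).astype(np.float32));cx/=1000;cy/=1000
        rr=np.hypot(P[...,0]-cx,P[...,1]-cy)
        h=(hsv[...,2]<75)&(P[...,2]>zr)&(P[...,2]<zr+.04)&(rr>Rr+.015)&(rr<.16)
        hq=P[h]
        if len(hq)>10:
            hc=hq.mean(0);v=hc[:2]-[cx,cy];a=np.arctan2(v[1],v[0])
            w2=hq[:,:2]-hc[:2];ev=np.linalg.eigh(w2.T@w2)[1][:,1]
            print(n,'c',round(cx,4),round(cy,4),'r',round(r,1),'zr',round(zr,3),'npx',stt[i,4],'handle c',hc.round(4),'n',len(hq),'ang',round(np.degrees(a),1),'axis ang',round(np.degrees(np.arctan2(ev[1],ev[0])),1),'grip',np.round([cx+.112*np.cos(a),cy+.112*np.sin(a)],4))
        else: print(n,'c',cx,cy,r,'no handle')
E
python3 -c "
from h import *
s=st();cap('top','t2.png');cap('scene','s2.png');pans()"
```

```text
t 13.5 pos [0.5384 0.0559 0.0864] q [ 1.8e-03  1.0e+00 -3.0e-04  2.6e-03] F [ 0.3 -0.6 -0.1] w 0.0298 j [ 0.66  0.54 -1.02  1.93  0.56  0.99  0.95]
y c 0.5889 -0.1294 r 49.4 zr 0.053 npx 813 handle c [ 0.5002 -0.0848  0.0738] n 106 ang 153.3 axis ang 154.7 grip [ 0.4888 -0.0791]
r c 0.4693 -0.4118 r 39.6 zr 0.056 npx 472 handle c [ 0.3825 -0.364   0.0729] n 177 ang 151.2 axis ang 147.8 grip [ 0.3712 -0.3577]
```

View pics/t2.png

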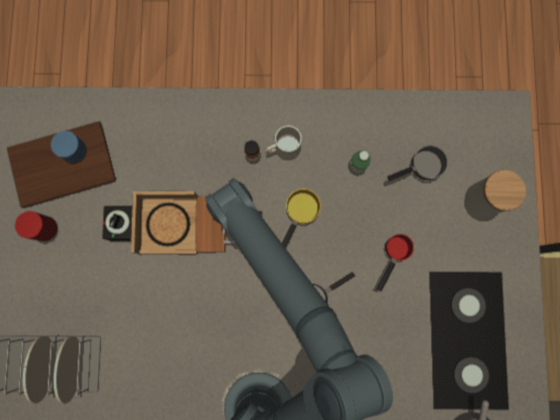

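View pics/s2.png

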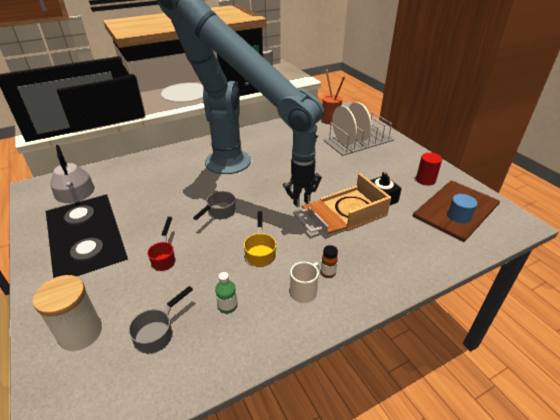

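```bash
python3 -c "
from h import *
plan(.4888,-.0791,.11,154.5)"
```

```text
heading 179.81 shift/100mm [ 0.456 -1.343 -0.275] turn/360 0.0703
```

Request:
{"op": "carry_out", "data": {
  "series": "0.3 0 -0.2 -0.28 0;0.3 0.2 -0.6 -0.28 0.018;0.3 0.4 -0.9 -0.28 0.036;0.3 0.45 -1 -0.28 0.054;0.3 0.45 -1 -0.28 0.07;0.3 0.45 -1 -0.28 0.07",
  "grip_force": 100
}}

```text
time: 14.15
eef_pos: [0.4884, -0.046, 0.1099]
tcp_rot: [0.222, 0.975, -0.001, -0.002]
contact_force: [0.2, 0.2, -0.5]
grip_width: 0.0557
```

```bash
python3 -c "
from h import *
st();plan(.4888,-.0791,.05,154.5);pans()"
```

```text
t 14.15 pos [ 0.4884 -0.046   0.1099] q [ 2.22e-01  9.75e-01 -8.00e-04 -2.00e-03] F [ 0.2  0.2 -0.5] w 0.0557 j [ 0.9   0.37 -1.01  2.02  0.38  0.96  0.81]
heading 154.34 shift/100mm [-0.149 -0.295  0.599] turn/360 -0.0004
y c 0.5887821044921875 -0.1290749053955078 49.57674026489258 no handle
r c 0.4693 -0.4118 r 39.6 zr 0.056 npx 474 handle c [ 0.3825 -0.3639  0.073 ] n 176 ang 151.1 axis ang 147.7 grip [ 0.3712 -0.3577]
```

Request:
{"op": "carry_out", "data": {
  "series": "0.3 -0.16 -0.3 0 0;0.3 -0.16 -0.3 0.3 0;0.3 -0.16 -0.3 0.6 0;0.3 -0.16 -0.3 0.6 0;0.3 -0.16 -0.3 0.6 0"
}}

```text
time: 14.62
eef_pos: [0.4903, -0.0759, 0.05]
tcp_rot: [0.217, 0.976, 0.001, -0.003]
contact_force: [0.0, 0.5, 0.9]
grip_width: 0.0556
```

```bash
python3 -c "
from h import *
st();plan(.491,-.081,.024,154.5);d=cap('scene');cv2.imwrite('pics/y1.png',cv2.resize(d['color'][170:280,200:320],None,fx=5,fy=5,interpolation=cv2.INTER_CUBIC)[:,:,::-1])"
```

```text
t 14.62 pos [ 0.4903 -0.0759  0.05  ] q [ 2.174e-01  9.761e-01  8.000e-04 -2.900e-03] F [0.  0.5 0.9] w 0.0556 j [ 0.87  0.48 -0.92  2.04  0.5   0.86  0.8 ]
heading 154.89 shift/100mm [-0.029 -0.043  0.26 ] turn/360 0.0011
```

View pics/y1.png

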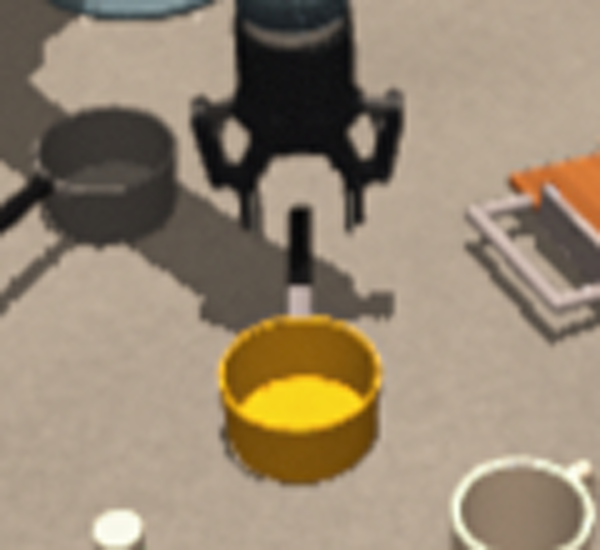

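The fingers straddle the yellow handle (crop 300,240), and are still slightly above it. I'll descend and close.

Request:
{"op": "carry_out", "data": {
  "series": "0.3 -0.02 -0.03 0.1 0;0.3 -0.02 -0.03 0.2 0;0.3 -0.02 -0.03 0.26 0;0 -0.02 -0.03 0.26 0;-0.3 -0.02 -0.03 0.26 0;-0.6 -0.02 -0.03 0.26 0;-1 -0.02 -0.03 0.26 0;-1 -0.02 -0.03 0.26 0;-1 -0.02 -0.03 0.26 0"
}}

```text
time: 15.42
eef_pos: [0.4933, -0.0811, 0.0264]
tcp_rot: [0.219, 0.976, -0.0, 0.0]
contact_force: [-0.7, 0.8, 2.9]
grip_width: 0.0138
```

Request:
{"op": "carry_out", "data": {
  "series": "-1 0 0 0 0;-1 0 0 -0.1 0;-1 0 0 -0.2 0;-1 0 0 -0.3 0;-1 0 0 -0.4 0;-1 0 0 -0.4 0;-1 0 0 -0.4 0"
}}

```text
time: 16.0
eef_pos: [0.4938, -0.0815, 0.0669]
tcp_rot: [0.219, 0.976, -0.0, 0.001]
contact_force: [1.2, -0.4, -3.6]
grip_width: 0.0141
```

```bash
python3 -c "
from h import *
st();d=cap('scene');cv2.imwrite('pics/y2.png',cv2.resize(d['color'][160:280,200:320],None,fx=5,fy=5,interpolation=cv2.INTER_CUBIC)[:,:,::-1])"
```

```text
t 16.0 pos [ 0.4938 -0.0815  0.0669] q [ 2.195e-01  9.756e-01 -2.000e-04  1.100e-03] F [ 1.2 -0.4 -3.6] w 0.0141 j [ 0.89  0.45 -0.94  2.03  0.47  0.89  0.82]
```

View pics/y2.png

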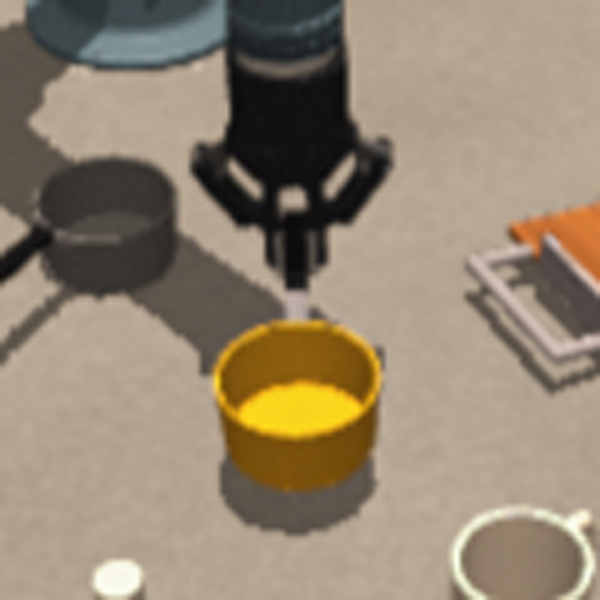

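Request:
{"op": "carry_out", "data": {
  "series": "-1 0 0 -0.2 0;-1 0 0 -0.4 0;-1 0.05 0.1 -0.6 0;-1 0.1 0.2 -0.75 0;-1 0.18 0.35 -0.8 0;-1 0.27 0.5 -0.8 0;-1 0.35 0.65 -0.8 0;-1 0.45 0.8 -0.8 0;-1 0.52 0.95 -0.8 0;-1 0.55 1 -0.8 0"
}}

```text
time: 16.88
eef_pos: [0.4851, 0.0361, 0.1456]
tcp_rot: [0.217, 0.976, 0.001, -0.001]
contact_force: [-0.2, 0.4, -4.0]
grip_width: 0.0141
```

Request:
{"op": "carry_out", "data": {
  "series": "-1 0.08 0.15 0 0;-1 0.18 0.33 0 0;-1 0.28 0.5 0 0;-1 0.38 0.66 0 0;-1 0.5 0.8 0 0;-1 0.6 0.92 0 0;-1 0.65 1 0 0"
}}

```text
time: 17.47
eef_pos: [0.4689, 0.1524, 0.1455]
tcp_rot: [0.218, 0.976, 0.0, -0.001]
contact_force: [-0.5, -0.1, -2.8]
grip_width: 0.0138
```

```bash
python3 -c "
from h import *
st();plan(.4355,.3166,.15,161)"
```

```text
t 17.47 pos [0.4689 0.1524 0.1455] q [ 2.183e-01  9.759e-01  1.000e-04 -6.000e-04] F [-0.5 -0.1 -2.8] w 0.0138 j [ 0.57  0.34 -1.1   1.99  0.35  1.02  0.44]
heading 154.79 shift/100mm [ 1.002  1.343 -0.044] turn/360 -0.0173
```

Request:
{"op": "carry_out", "data": {
  "series": "-1 0.08 0.15 0 0;-1 0.18 0.33 0 0;-1 0.28 0.5 0 0;-1 0.38 0.66 0 0;-1 0.5 0.8 0 0;-1 0.6 0.92 0 0;-1 0.65 1 0 0"
}}

```text
time: 18.05
eef_pos: [0.4534, 0.2705, 0.1456]
tcp_rot: [0.219, 0.976, 0.0, -0.0]
contact_force: [0.0, 0.6, -3.0]
grip_width: 0.0135
```

Request:
{"op": "carry_out", "data": {
  "series": "-1 0.05 0.05 0 0;-1 0.15 0.15 0 -0.005;-1 0.25 0.25 0 -0.01;-1 0.3 0.3 0 -0.017;-1 0.3 0.3 0 -0.017;-1 0.3 0.3 0 -0.017"
}}

```text
time: 18.55
eef_pos: [0.4402, 0.3083, 0.1456]
tcp_rot: [0.167, 0.986, -0.001, -0.0]
contact_force: [-0.1, -0.8, -3.4]
grip_width: 0.0136
```

```bash
python3 -c "
from h import *
st();plan(.4355,.3166,.15,161)
d=cap('top','y3.png');e=cap('scene');cv2.imwrite('pics/y4.png',cv2.resize(e['color'][120:250,290:420],None,fx=4,fy=4,interpolation=cv2.INTER_CUBIC)[:,:,::-1]);
for n,d in(('top',d),('scene',e)):
  P=pts(d);hsv=cv2.cvtColor(d['color'],cv2.COLOR_RGB2HSV);H=hsv[...,0]
  m=(H>=21)&(H<=33)&(hsv[...,1]>170)&(P[...,2]>.1)&(P[...,2]<.3)
  q=P[m];zr=np.percentile(q[:,2],95);rim=q[q[:,2]>zr-.012];print(n,len(q),zr,np.percentile(q[:,2],[2,50,98]));
  c,r=cv2.minEnclosingCircle(rim[:,:2].astype(np.float32));print(c,r)
"
```

```text
t 18.55 pos [0.4402 0.3083 0.1456] q [ 1.672e-01  9.859e-01 -5.000e-04 -0.000e+00] F [-0.1 -0.8 -3.4] w 0.0136 j [ 0.21  0.45 -1.08  1.89  0.46  1.08  0.18]
heading 160.76 shift/100mm [ 0.071  0.063 -0.044] turn/360 -0.0007Traceback (most recent call last):
  File "<string>", line 8, in <module>
    q=P[m];zr=np.percentile(q[:,2],95);rim=q[q[:,2]>zr-.012];print(n,len(q),zr,np.percentile(q[:,2],[2,50,98]));
              ~~~~~~~~~~~~~^^^^^^^^^^^
    return _quantile_unchecked(
        a, q, axis, out, overwrite_input, method, keepdims, weights)
    return _ureduce(a,
                    func=_quantile_ureduce_func,
    ...<5 lines>...
                    overwrite_input=overwrite_input,
                    method=method)
    r = func(a, **kwargs)
    result = _quantile(arr,
                       quantiles=q,
    ...<2 lines>...
                       out=out,
                       weights=wgt)
    slices_having_nans = np.isnan(arr[-1, ...])
                                  ~~~^^^^^^^^^
IndexError: index -1 is out of bounds for axis 0 with size 0
```

View pics/y3.png

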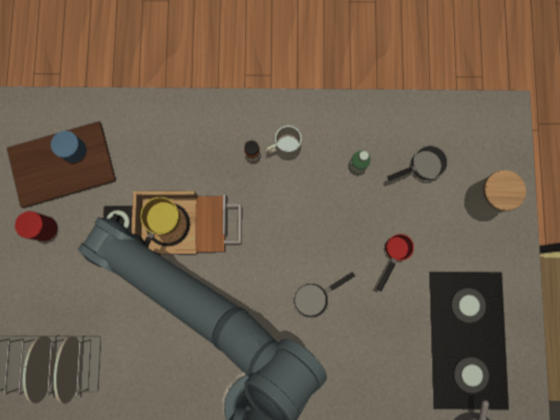

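View pics/y4.png

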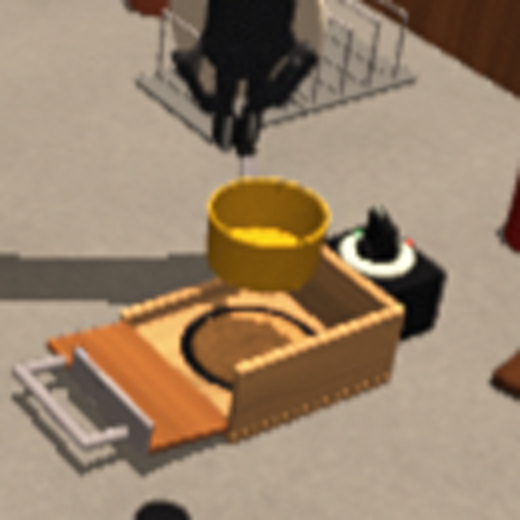

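```bash
cat > ry.py <<'E'
from h import *
def rim(n,col,zlo,zhi,box):
  d=cap(n);P=pts(d);hsv=cv2.cvtColor(d['color'],cv2.COLOR_RGB2HSV);H=hsv[...,0]
  m=((H>=20)&(H<=33)) if col=='y' else ((H<=6)|(H>174))
  m=m&(hsv[...,1]>150)&(P[...,2]>zlo)&(P[...,2]<zhi)&(P[...,0]>box[0])&(P[...,0]<box[1])&(P[...,1]>box[2])&(P[...,1]<box[3])
  q=P[m]
  if len(q)<20: print(n,'few',len(q));return
  zr=np.percentile(q[:,2],96);ri=q[q[:,2]>zr-.01]
  print(n,len(q),'z',np.percentile(q[:,2],[2,96]).round(3),'rim n',len(ri))
  A=np.c_[ri[:,:2],np.ones(len(ri))];pl=np.linalg.lstsq(A,ri[:,2],rcond=None)[0];print(' tilt dz/dx,dz/dy',pl[:2].round(3))
  c,r=cv2.minEnclosingCircle(ri[:,:2].astype(np.float32));print(' c',np.round(c,4),round(r,4))
  A=np.c_[2*ri[:,:2],np.ones(len(ri))];x=np.linalg.lstsq(A,(ri[:,:2]**2).sum(1),rcond=None)[0];print(' lsq',x[:2].round(4),np.sqrt(x[2]+x[0]**2+x[1]**2).round(4))
E
python3 -c "
from ry import *
for n in('top','scene'): rim(n,'y',.11,.25,(.4,.7,.15,.4))
"
```

```text
top 1036 z [0.115 0.172] rim n 145
 tilt dz/dx,dz/dy [-0.023 -0.009]
 c [0.544  0.2703] 0.0524
 lsq [0.5435 0.2694] 0.0497
scene 136 z [0.12  0.172] rim n 86
 tilt dz/dx,dz/dy [-0.012 -0.006]
 c [0.5441 0.2719] 0.0535
 lsq [0.5423 0.2705] 0.05
```

Request:
{"op": "carry_out", "data": {
  "series": "-1 0.1 0.07 0 0;-1 0.1 0.07 0.15 0;-1 0.1 0.07 0.3 0;-1 0.1 0.07 0.45 0;-1 0.1 0.07 0.6 0;-1 0.1 0.07 0.75 0;-1 0.1 0.07 0.85 0;-1 0.1 0.07 0.9 0;-1 0.1 0.07 0.92 0;-1 0.1 0.07 0.92 0"
}}

```text
time: 19.58
eef_pos: [0.4326, 0.319, 0.0534]
tcp_rot: [0.167, 0.986, -0.0, -0.0]
contact_force: [0.3, 0.3, -2.9]
grip_width: 0.0138
```

```bash
python3 -c "
from ry import *
st()
for n in('top','scene'): rim(n,'y',.02,.15,(.45,.62,.19,.36))
"
```

```text
t 19.58 pos [0.4326 0.319  0.0534] q [ 1.668e-01  9.860e-01 -0.000e+00 -3.000e-04] F [ 0.3  0.3 -2.9] w 0.0138 j [ 0.09  0.58 -0.97  1.95  0.59  0.93  0.06]
top 890 z [0.022 0.08 ] rim n 105
 tilt dz/dx,dz/dy [-0.049 -0.024]
 c [0.5357 0.281 ] 0.0518
 lsq [0.5354 0.2809] 0.0494
scene 159 z [0.028 0.082] rim n 82
 tilt dz/dx,dz/dy [-0.011  0.013]
 c [0.5326 0.2813] 0.055
 lsq [0.5343 0.2828] 0.0497
```

Request:
{"op": "carry_out", "data": {
  "series": "-1 0 -0.01 0.05 0;-1 0 -0.01 0.09 0;-1 0 -0.01 0.12 0;-1 0 -0.01 0.135 0;-1 0 -0.01 0.135 0"
}}

```text
time: 20.1
eef_pos: [0.4323, 0.3177, 0.0401]
tcp_rot: [0.167, 0.986, -0.0, -0.0]
contact_force: [-0.6, -1.2, -1.2]
grip_width: 0.0142
```

```bash
python3 -c "
from ry import *
st()
for n in('top','scene'): rim(n,'y',.02,.15,(.45,.62,.19,.36))
"
```

```text
t 20.1 pos [0.4323 0.3177 0.0401] q [ 1.669e-01  9.860e-01 -2.000e-04 -0.000e+00] F [-0.6 -1.2 -1.2] w 0.0142 j [ 0.08  0.59 -0.96  1.96  0.62  0.91  0.04]
top 342 z [0.02 0.07] rim n 101
 tilt dz/dx,dz/dy [-0.031 -0.019]
 c [0.5351 0.2798] 0.0516
 lsq [0.5354 0.2796] 0.0496
scene 102 z [0.02  0.069] rim n 86
 tilt dz/dx,dz/dy [0.002 0.001]
 c [0.5329 0.2788] 0.0547
 lsq [0.5339 0.2813] 0.0501
```

Request:
{"op": "carry_out", "data": {
  "series": "-1 0 0 0.01 0;-0.6 0 0 0.01 0;-0.3 0 0 0.01 0;0 0 0 0.01 0;0 0 0 0.01 0;0 0 0 -0.15 0;0 0 0 -0.4 0;0 0 0 -0.7 0;0 0 0 -1 0;0 0 0 -1 0"
}}

```text
time: 21.03
eef_pos: [0.4357, 0.322, 0.1466]
tcp_rot: [0.167, 0.986, 0.004, 0.004]
contact_force: [0.5, 1.4, 1.3]
grip_width: 0.0426
```

```bash
python3 -c "
from ry import *
st()
for n in('top','scene'): rim(n,'y',.02,.15,(.45,.62,.19,.36))
plan(.38,-.355,.2,150)
"
```

```text
t 21.03 pos [0.4357 0.322  0.1466] q [0.1666 0.986  0.004  0.0041] F [0.5 1.4 1.3] w 0.0426 j [ 0.19  0.45 -1.09  1.89  0.46  1.07  0.16]
top 286 z [0.02 0.07] rim n 98
 tilt dz/dx,dz/dy [-0.027 -0.007]
 c [0.5348 0.2802] 0.0516
 lsq [0.5352 0.28  ] 0.0495
scene 100 z [0.023 0.07 ] rim n 87
 tilt dz/dx,dz/dy [0.01  0.005]
 c [0.5341 0.28  ] 0.0539
 lsq [0.534  0.2815] 0.05
heading 160.78 shift/100mm [-1.714 -6.539 -0.592] turn/360 0.03
```

Request:
{"op": "carry_out", "data": {
  "series": "0 -0.1 -0.4 -0.3 0;0 -0.3 -0.8 -0.3 0;0 -0.4 -1 -0.3 0;0 -0.4 -1 -0.3 0"
}}

```text
time: 21.47
eef_pos: [0.4387, 0.2003, 0.1681]
tcp_rot: [0.173, 0.985, -0.004, -0.001]
contact_force: [0.7, -1.5, -0.4]
grip_width: 0.0426
```

Request:
{"op": "carry_out", "data": {
  "series": "0 -0.2 -0.4 0 0;0 -0.5 -0.8 0 0;0 -0.6 -1 0 0.015;0 -0.6 -1 0 0.03"
}}

```text
time: 21.8
eef_pos: [0.4617, 0.0863, 0.1683]
tcp_rot: [0.267, 0.964, -0.003, -0.001]
contact_force: [0.3, -1.6, -0.3]
grip_width: 0.0431
```

Request:
{"op": "carry_out", "data": {
  "series": "0 -0.2 -0.4 0 0;0 -0.5 -0.8 0 0;0 -0.6 -1 0 0;0 -0.6 -1 0 0"
}}

```text
time: 22.13
eef_pos: [0.4615, -0.0295, 0.1685]
tcp_rot: [0.265, 0.964, -0.002, -0.001]
contact_force: [0.3, -0.2, 0.2]
grip_width: 0.0426
```

Request:
{"op": "carry_out", "data": {
  "series": "0 -0.2 -0.4 0 0;0 -0.4 -0.8 0 0;0 -0.4 -1 0 0;0 -0.4 -1 0 0"
}}

```text
time: 22.47
eef_pos: [0.4441, -0.1338, 0.1685]
tcp_rot: [0.264, 0.964, -0.001, -0.002]
contact_force: [-0.1, 0.4, 0.2]
grip_width: 0.0425
```

```bash
python3 -c "
from ry import *
st();pans();plan(.371,-.358,.15,150);cap('top','t3.png');cap('scene','s3.png')
"
```

```text
t 22.47 pos [ 0.4441 -0.1338  0.1685] q [ 0.2644  0.9644 -0.0012 -0.0022] F [-0.1  0.4  0.2] w 0.0425 j [ 1.19  0.19 -1.05  2.03  0.2   1.03  1.08]
y c 0.5328 0.278 r 52.6 zr 0.068 npx 908 handle c [0.5025 0.3714 0.0793] n 452 ang 108.0 axis ang -145.7 grip [0.4982 0.3845]
r c 0.4693 -0.4118 r 39.6 zr 0.056 npx 474 handle c [ 0.383  -0.364   0.0737] n 176 ang 151.0 axis ang 148.1 grip [ 0.3713 -0.3575]
heading 149.52 shift/100mm [-0.516 -2.338  0.189] turn/360 -0.0013
```

View pics/t3.png

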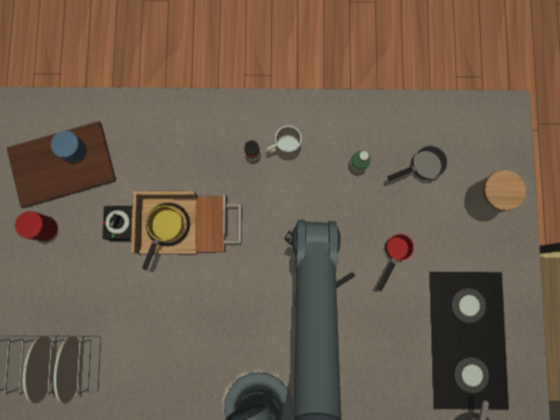

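View pics/s3.png

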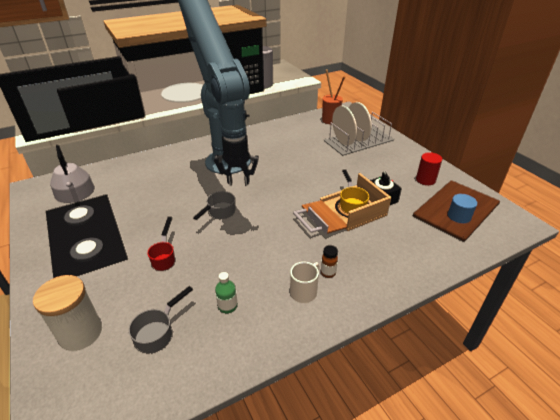

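```bash
python3 -c "
from ry import *
np.set_printoptions(linewidth=250)
d=cap('top');V=cv2.cvtColor(d['color'],cv2.COLOR_RGB2GRAY);P=pts(d)
cv2.imwrite('pics/r1.png',cv2.resize(d['color'][230:295,370:420],None,fx=9,fy=9,interpolation=cv2.INTER_NEAREST)[:,:,::-1])
m=np.zeros(V.shape,bool);m[255:295,370:400]=1
m&=(V<52)&(P[...,2]>.055)&(P[...,2]<.1)
v,u=np.nonzero(m);q=np.array([onplane(d,a,b,.074)[:2] for a,b in zip(u,v)])
r=cv2.minAreaRect((q*1000).astype(np.float32));print(len(q),r)
l=cv2.fitLine(q.astype(np.float32),cv2.DIST_HUBER,0,.001,.001).ravel();print(l,np.degrees(np.arctan2(l[1],l[0])))
c=np.array([.4693,-.4118]);e=q.mean(0)-c;print(q.mean(0),np.degrees(np.arctan2(e[1],e[0])),np.hypot(*e))
rim('top','r',.01,.07,(.4,.55,-.5,-.3));rim('scene','r',.01,.07,(.4,.55,-.5,-.3))
"
```

```text
160 ((383.6122131347656, -364.73760986328125), (14.92564868927002, 88.36422729492188), 61.29232406616211)
[ 0.8773985  -0.47976238  0.38396236 -0.36490983] -28.669886
[ 0.38396237 -0.36490982] 151.21267497574442 0.09737145379675143
top 196 z [0.01  0.057] rim n 62
 tilt dz/dx,dz/dy [-0.042  0.037]
 c [ 0.4705 -0.4134] 0.0395
 lsq [ 0.471  -0.4132] 0.0375
scene 496 z [0.012 0.056] rim n 129
 tilt dz/dx,dz/dy [ 0.029 -0.019]
 c [ 0.4694 -0.4136] 0.042
 lsq [ 0.4705 -0.4134] 0.0379
```

View pics/r1.png

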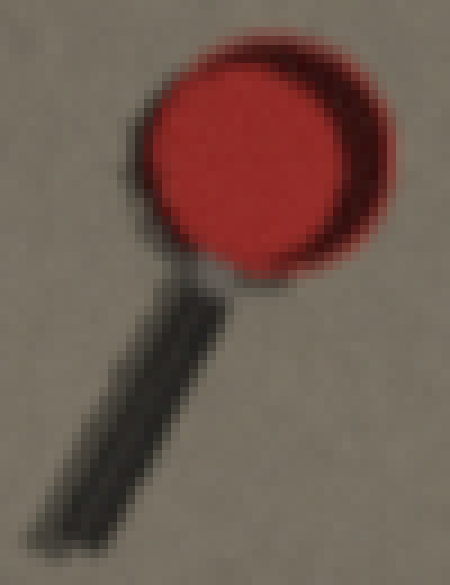

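Request:
{"op": "carry_out", "data": {
  "series": "0 -0.1 -0.4 0 0;0 -0.2 -0.8 0 0;0 -0.25 -1 0 0;0 -0.25 -1 0 0"
}}

```text
time: 23.1
eef_pos: [0.4176, -0.231, 0.1701]
tcp_rot: [0.262, 0.965, -0.001, -0.0]
contact_force: [-0.1, -0.9, -0.6]
grip_width: 0.0429
```

Request:
{"op": "carry_out", "data": {
  "series": "0.2 -0.1 -0.4 0 -0.003;0.2 -0.2 -0.8 0.2 -0.003;0.2 -0.25 -1 0.4 -0.003;0.2 -0.25 -1 0.4 -0.003;0.2 -0.25 -1 0.4 -0.003"
}}

```text
time: 23.52
eef_pos: [0.3901, -0.3243, 0.1288]
tcp_rot: [0.25, 0.968, 0.002, -0.001]
contact_force: [0.4, 0.8, 1.0]
grip_width: 0.0512
```

```bash
python3 -c "
from ry import *
st();plan(.3755,-.361,.07,151)
rim('top','r',.01,.07,(.4,.55,-.5,-.3));rim('scene','r',.01,.07,(.4,.55,-.5,-.3))
"
```

```text
t 23.52 pos [ 0.3901 -0.3243  0.1288] q [ 0.2505  0.9681  0.0016 -0.0012] F [0.4 0.8 1. ] w 0.0512 j [ 1.4   0.33 -0.89  1.97  0.31  0.98  1.42]
heading 150.99 shift/100mm [-0.053 -0.393  0.587] turn/360 -0.0
top 117 z [0.011 0.055] rim n 30
 tilt dz/dx,dz/dy [-0.006  0.05 ]
 c [ 0.4719 -0.414 ] 0.0391
 lsq [ 0.4706 -0.4135] 0.0376
scene 509 z [0.011 0.055] rim n 136
 tilt dz/dx,dz/dy [ 0.013 -0.016]
 c [ 0.4697 -0.4124] 0.0421
 lsq [ 0.4695 -0.4133] 0.0379
```

Request:
{"op": "carry_out", "data": {
  "series": "0.2 -0.04 -0.3 0 0;0.2 -0.05 -0.37 0.2 0;0.2 -0.05 -0.37 0.5 0;0.2 -0.05 -0.37 0.6 0;0.2 -0.05 -0.37 0.6 0;0.2 -0.05 -0.37 0.6 0"
}}

```text
time: 24.12
eef_pos: [0.3786, -0.358, 0.071]
tcp_rot: [0.248, 0.969, 0.0, 0.0]
contact_force: [0.2, -0.6, 1.1]
grip_width: 0.0513
```

```bash
python3 -c "
from ry import *
st();plan(.3755,-.361,.025,151)
d=cap('scene');cv2.imwrite('pics/r2.png',cv2.resize(d['color'][170:290,100:220],None,fx=5,fy=5,interpolation=cv2.INTER_CUBIC)[:,:,::-1])
"
```

```text
t 24.12 pos [ 0.3786 -0.358   0.071 ] q [2.480e-01 9.688e-01 5.000e-04 1.000e-04] F [ 0.2 -0.6  1.1] w 0.0513 j [ 1.38  0.44 -0.82  1.98  0.41  0.89  1.41]
heading 151.28 shift/100mm [ 0.013 -0.042  0.46 ] turn/360 0.0008
```

View pics/r2.png

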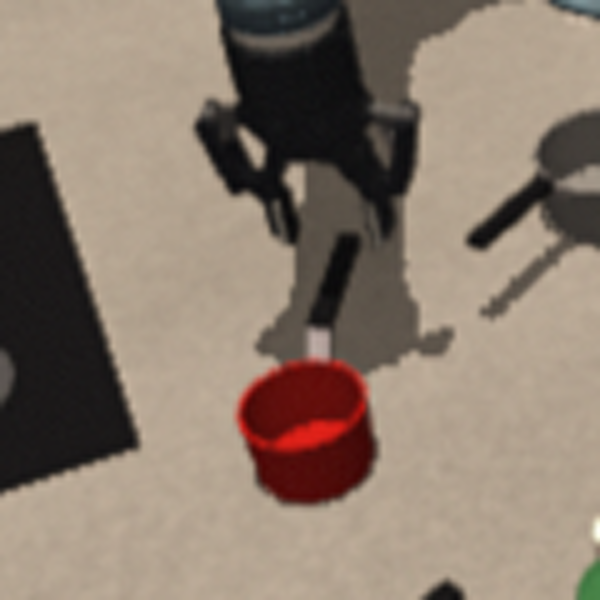

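The open fingers straddle the red handle (crop 335,280). I'll go down and close.

Request:
{"op": "carry_out", "data": {
  "series": "0.2 0.01 -0.03 0.1 0;0.2 0.01 -0.03 0.25 0;0.2 0.01 -0.03 0.4 0;0.2 0.01 -0.03 0.46 0;0.2 0.01 -0.03 0.46 0;-0.2 0.01 -0.03 0.46 0;-0.6 0.01 -0.03 0.46 0;-1 0.01 -0.03 0.46 0;-1 0.01 -0.03 0.46 0;-1 0.01 -0.03 0.46 0"
}}

```text
time: 25.0
eef_pos: [0.3756, -0.3624, 0.0251]
tcp_rot: [0.25, 0.968, -0.0, 0.001]
contact_force: [-0.2, 1.0, 2.2]
grip_width: 0.0141
```

Request:
{"op": "carry_out", "data": {
  "series": "-1 0 0 0 0;-1 0 0 -0.1 0;-1 0 0 -0.2 0;-1 0 0 -0.35 0;-1 0 0 -0.5 0;-1 0 0 -0.7 0;-1 0 0 -0.9 0;-1 0 0 -1 0;-1 0 0 -1 0"
}}

```text
time: 25.75
eef_pos: [0.3767, -0.3636, 0.1274]
tcp_rot: [0.25, 0.968, -0.002, 0.002]
contact_force: [-0.1, -1.5, -1.9]
grip_width: 0.0142
```

```bash
python3 -c "
from ry import *
st();rim('top','r',.07,.2,(.4,.55,-.5,-.3));rim('scene','r',.07,.2,(.4,.55,-.5,-.3))
plan(.431,.242,.15,200)
"
```

```text
t 25.75 pos [ 0.3767 -0.3636  0.1274] q [ 0.2499  0.9683 -0.0018  0.0023] F [-0.1 -1.5 -1.9] w 0.0142 j [ 1.45  0.36 -0.87  1.94  0.33  0.98  1.48]
top 568 z [0.1   0.156] rim n 69
 tilt dz/dx,dz/dy [-0.027  0.029]
 c [ 0.4722 -0.4144] 0.0397
 lsq [ 0.4715 -0.4147] 0.0376
scene 654 z [0.104 0.154] rim n 167
 tilt dz/dx,dz/dy [ 0.012 -0.01 ]
 c [ 0.4701 -0.4133] 0.0413
 lsq [ 0.4697 -0.4142] 0.0378
heading 151.05 shift/100mm [ 2.431  5.56  -0.259] turn/360 -0.136
```

Request:
{"op": "carry_out", "data": {
  "series": "-1 0.06 0.15 -0.1 0;-1 0.14 0.33 -0.25 0;-1 0.2 0.5 -0.3 0;-1 0.27 0.68 -0.3 0;-1 0.34 0.85 -0.3 0;-1 0.4 1 -0.3 0"
}}

```text
time: 26.35
eef_pos: [0.3873, -0.2526, 0.153]
tcp_rot: [0.249, 0.968, 0.001, -0.001]
contact_force: [-0.2, 0.0, -2.3]
grip_width: 0.0138
```

Request:
{"op": "carry_out", "data": {
  "series": "-1 0.06 0.15 0 0;-1 0.14 0.33 0 0;-1 0.2 0.5 0 0;-1 0.27 0.68 0 0;-1 0.34 0.85 0 0;-1 0.4 1 0 0"
}}

```text
time: 26.85
eef_pos: [0.4014, -0.1459, 0.154]
tcp_rot: [0.249, 0.968, 0.0, -0.0]
contact_force: [-0.1, -0.1, -2.4]
grip_width: 0.0144
```

Request:
{"op": "carry_out", "data": {
  "series": "-1 0.06 0.15 0 0;-1 0.14 0.33 0 0;-1 0.2 0.5 0 0;-1 0.27 0.68 0 0;-1 0.34 0.85 0 0;-1 0.4 1 0 0"
}}

```text
time: 27.35
eef_pos: [0.4146, -0.0392, 0.1541]
tcp_rot: [0.249, 0.968, -0.0, -0.0]
contact_force: [-0.1, 0.0, -2.1]
grip_width: 0.0143
```

Request:
{"op": "carry_out", "data": {
  "series": "-1 0 0 0 -0.013;-1 0.07 0.16 0 -0.026;-1 0.14 0.33 0 -0.04;-1 0.2 0.5 0 -0.054;-1 0.27 0.68 0 -0.068;-1 0.34 0.85 0 -0.082;-1 0.4 0.9 0 -0.096;-1 0.4 1 0 -0.11;-1 0.4 1 0 -0.124;-1 0.4 1 0 -0.136"
}}

```text
time: 28.18
eef_pos: [0.4278, 0.0671, 0.1542]
tcp_rot: [-0.177, 0.984, 0.0, -0.0]
contact_force: [-0.0, -0.2, -0.9]
grip_width: 0.0138
```

```bash
python3 -c "
from ry import *
st();rim('top','r',.07,.25,(.4,.65,-.2,.3));rim('scene','r',.07,.25,(.4,.65,-.2,.3))
plan(.431,.242,.15,200)
"
```

```text
t 28.18 pos [0.4278 0.0671 0.1542] q [-1.770e-01  9.842e-01  2.000e-04 -1.000e-04] F [-0.  -0.2 -0.9] w 0.0138 j [ 1.03  0.23 -1.35  2.1   0.26  1.01  1.46]
top 512 z [0.125 0.183] rim n 67
 tilt dz/dx,dz/dy [-0.062 -0.008]
 c [0.53   0.1023] 0.0397
 lsq [0.5289 0.1024] 0.0375
scene 486 z [0.132 0.182] rim n 133
 tilt dz/dx,dz/dy [ 0.014 -0.029]
 c [0.527  0.1019] 0.0424
 lsq [0.5278 0.1031] 0.038
heading -159.92 shift/100mm [-0.634  1.639  0.041] turn/360 0.0002
```

Request:
{"op": "carry_out", "data": {
  "series": "-1 -0.05 0.12 0 0;-1 -0.12 0.3 0 0;-1 -0.2 0.5 0 0;-1 -0.28 0.7 0 0;-1 -0.34 0.85 0 0;-1 -0.4 1 0 0"
}}

```text
time: 28.78
eef_pos: [0.4312, 0.1742, 0.1542]
tcp_rot: [-0.173, 0.985, -0.0, -0.0]
contact_force: [-1.0, -0.6, -2.3]
grip_width: 0.0138
```

```bash
python3 -c "
from ry import *
st();plan(.434,.2445,.15,200)
"
```

```text
t 28.78 pos [0.4312 0.1742 0.1542] q [-1.728e-01  9.850e-01 -1.000e-04 -1.000e-04] F [-1.  -0.6 -2.3] w 0.0138 j [ 0.67  0.32 -1.27  2.04  0.35  1.04  1.15]
heading -160.1 shift/100mm [-0.266  0.651  0.042] turn/360 -0.0003
```

Request:
{"op": "carry_out", "data": {
  "series": "-1 -0.06 0.15 0 0;-1 -0.14 0.33 0 0;-1 -0.22 0.5 0 0;-1 -0.26 0.62 0 0;-1 -0.26 0.62 0 0;-1 -0.26 0.62 0 0"
}}

```text
time: 29.28
eef_pos: [0.4343, 0.2407, 0.1543]
tcp_rot: [-0.174, 0.985, -0.0, -0.0]
contact_force: [0.1, -1.4, -2.0]
grip_width: 0.0138
```

```bash
python3 -c "
from ry import *
st();plan(.434,.2445,.15,200)
B=(.45,.65,.18,.36)
for n in('top','scene'): rim(n,'r',.09,.25,B);rim(n,'y',.03,.085,B)
"
```

```text
t 29.28 pos [0.4343 0.2407 0.1543] q [-1.741e-01  9.847e-01 -1.000e-04 -3.000e-04] F [ 0.1 -1.4 -2. ] w 0.0138 j [ 0.46  0.39 -1.21  1.97  0.42  1.07  0.99]
heading -159.94 shift/100mm [-0.011  0.037  0.043] turn/360 0.0002
top 592 z [0.125 0.183] rim n 71
 tilt dz/dx,dz/dy [-0.03  -0.035]
 c [0.5351 0.2747] 0.0402
 lsq [0.5359 0.2749] 0.0377
top 60 z [0.033 0.07 ] rim n 31
 tilt dz/dx,dz/dy [-0.009  0.061]
 c [0.5402 0.258 ] 0.0433
 lsq [0.535  0.2782] 0.0479
scene 457 z [0.132 0.182] rim n 130
 tilt dz/dx,dz/dy [ 0.001 -0.027]
 c [0.5354 0.2756] 0.0419
 lsq [0.536  0.2742] 0.0378
scene 78 z [0.045 0.069] rim n 71
 tilt dz/dx,dz/dy [-0.007  0.01 ]
 c [0.5346 0.2801] 0.0528
 lsq [0.534  0.2816] 0.0495
```

Request:
{"op": "carry_out", "data": {
  "series": "-1 -0.01 0.05 0 0;-1 -0.01 0.05 0 0;-1 -0.01 0.05 0.12 0;-1 -0.01 0.05 0.26 0;-1 -0.01 0.05 0.4 0;-1 -0.01 0.05 0.52 0;-1 -0.01 0.05 0.6 0;-1 -0.01 0.05 0.6 0"
}}

```text
time: 30.15
eef_pos: [0.4321, 0.2439, 0.0915]
tcp_rot: [-0.174, 0.985, -0.001, -0.003]
contact_force: [-0.5, -0.1, -1.7]
grip_width: 0.0139
```

```bash
python3 -c "
from ry import *
st()
B=(.45,.65,.18,.36)
for n in('top','scene'): rim(n,'r',.06,.25,B);rim(n,'y',.03,.085,B)
d=cap('scene');cv2.imwrite('pics/n1.png',cv2.resize(d['color'][130:250,290:410],None,fx=5,fy=5,interpolation=cv2.INTER_CUBIC)[:,:,::-1])
"
```

```text
t 30.15 pos [0.4321 0.2439 0.0915] q [-1.741e-01  9.847e-01 -6.000e-04 -2.700e-03] F [-0.5 -0.1 -1.7] w 0.0139 j [ 0.35  0.48 -1.11  2.02  0.53  0.97  0.89]
top 527 z [0.062 0.118] rim n 63
 tilt dz/dx,dz/dy [-0.028 -0.034]
 c [0.5342 0.2788] 0.0403
 lsq [0.5338 0.278 ] 0.0377
top 84 z [0.034 0.071] rim n 41
 tilt dz/dx,dz/dy [ 0.014 -0.077]
 c [0.5365 0.2736] 0.0495
 lsq [0.5349 0.279 ] 0.0486
scene 437 z [0.073 0.122] rim n 112
 tilt dz/dx,dz/dy [ 0.006 -0.017]
 c [0.5356 0.2818] 0.0428
 lsq [0.5346 0.2806] 0.0381
scene 73 z [0.052 0.07 ] rim n 65
 tilt dz/dx,dz/dy [-0.013 -0.003]
 c [0.5369 0.281 ] 0.0524
 lsq [0.5346 0.2811] 0.0497
```

View pics/n1.png

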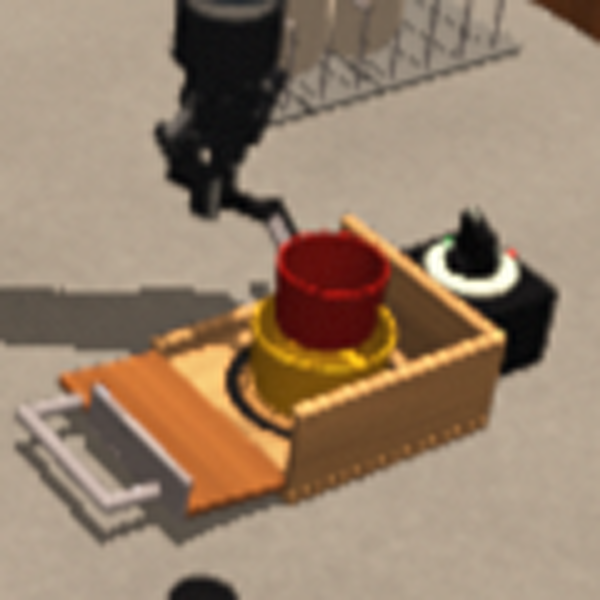

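Red is centred over yellow to within 2 mm, so I'll lower it and let go.

Request:
{"op": "carry_out", "data": {
  "series": "-1 0 0.01 0.1 0;-1 0 0.01 0.2 0;-1 0 0.01 0.3 0;-1 0 0.01 0.4 0;-1 0 0.01 0.45 0;-1 0 0.01 0.48 0;-1 0 0.01 0.48 0;-1 0 0.01 0.48 0"
}}

```text
time: 31.07
eef_pos: [0.4338, 0.2464, 0.0463]
tcp_rot: [-0.174, 0.985, 0.0, -0.0]
contact_force: [-0.6, 0.2, -2.0]
grip_width: 0.0139
```

```bash
python3 -c "
from ry import *
st()
B=(.45,.65,.18,.36)
for n in('top','scene'): rim(n,'r',.03,.25,B);rim(n,'y',.03,.085,B)
"
```

```text
t 31.07 pos [0.4338 0.2464 0.0463] q [-1.740e-01  9.847e-01  1.000e-04 -1.000e-04] F [-0.6  0.2 -2. ] w 0.0139 j [ 0.28  0.55 -1.04  2.04  0.61  0.9   0.83]
top 185 z [0.031 0.078] rim n 59
 tilt dz/dx,dz/dy [ 0.005 -0.004]
 c [0.5352 0.2811] 0.0401
 lsq [0.536  0.2803] 0.0377
top 128 z [0.032 0.069] rim n 64
 tilt dz/dx,dz/dy [-0.    -0.037]
 c [0.5366 0.2798] 0.0514
 lsq [0.535  0.2805] 0.0495
scene 251 z [0.034 0.076] rim n 98
 tilt dz/dx,dz/dy [ 0.017 -0.014]
 c [0.5341 0.283 ] 0.0427
 lsq [0.5348 0.2817] 0.0378
scene 56 z [0.037 0.069] rim n 46
 tilt dz/dx,dz/dy [-0.016  0.02 ]
 c [0.5361 0.2792] 0.0528
 lsq [0.5345 0.281 ] 0.0498
```

Request:
{"op": "carry_out", "data": {
  "series": "-1 0 0 0.02 0;-1 0 0 0.035 0;-1 0 0 0.04 0;-1 0 0 0.04 0;-1 0 0 0.04 0"
}}

```text
time: 31.68
eef_pos: [0.4339, 0.2461, 0.0424]
tcp_rot: [-0.174, 0.985, -0.0, 0.0]
contact_force: [-0.9, -0.0, -1.2]
grip_width: 0.0141
```

Request:
{"op": "carry_out", "data": {
  "series": "-1 0 0 0.01 0;-0.6 0 0 0.01 0;-0.2 0 0 0.01 0;-0.1 0 0 0.01 0;-0.1 0 0 0.01 0;-0.1 0 0 -0.15 0;-0.1 0 0 -0.4 0;-0.1 0 0 -0.7 0;-0.1 0 0 -1 0;-0.1 0 0 -1 0"
}}

```text
time: 32.52
eef_pos: [0.4375, 0.2496, 0.148]
tcp_rot: [-0.174, 0.985, 0.002, 0.005]
contact_force: [-0.2, 0.4, -0.2]
grip_width: 0.0385
```

```bash
python3 -c "
from ry import *
st();plan(.538,.06,.12,180)
B=(.45,.65,.18,.36)
for n in('top','scene'): rim(n,'r',.03,.25,B);rim(n,'y',.03,.085,B)
"
```

```text
t 32.52 pos [0.4375 0.2496 0.148 ] q [-0.1741  0.9847  0.0016  0.0051] F [-0.2  0.4 -0.2] w 0.0385 j [ 0.43  0.41 -1.19  1.97  0.44  1.05  0.96]
heading -159.95 shift/100mm [-0.292 -2.126  0.281] turn/360 0.0557
top 193 z [0.031 0.075] rim n 70
 tilt dz/dx,dz/dy [ 0.012 -0.001]
 c [0.5352 0.281 ] 0.0402
 lsq [0.5359 0.2805] 0.0378
top 125 z [0.032 0.07 ] rim n 58
 tilt dz/dx,dz/dy [-0.02  -0.025]
 c [0.5362 0.2801] 0.0516
 lsq [0.5353 0.28  ] 0.0497
scene 222 z [0.031 0.072] rim n 87
 tilt dz/dx,dz/dy [ 0.033 -0.02 ]
 c [0.5344 0.2807] 0.0421
 lsq [0.5347 0.2815] 0.0378
scene 55 z [0.042 0.069] rim n 48
 tilt dz/dx,dz/dy [-0.011  0.014]
 c [0.5333 0.2832] 0.053
 lsq [0.5336 0.2821] 0.05
```

Request:
{"op": "carry_out", "data": {
  "series": "-0.1 -0.1 -0.4 0 0;-0.1 -0.15 -0.8 0 0.018;-0.1 -0.15 -1 0 0.036;-0.1 -0.15 -1 0 0.0555;-0.1 -0.15 -1 0 0.0555"
}}

```text
time: 33.13
eef_pos: [0.4819, 0.1546, 0.1406]
tcp_rot: [0.003, 1.0, -0.001, -0.002]
contact_force: [-0.4, 0.1, -0.1]
grip_width: 0.0382
```

```bash
python3 -c "
from ry import *
st();plan(.538,.057,.1,180);cap('top','t4.png');
d=cap('top');P=pts(d)
m=(P[...,2]>.025)&(P[...,2]<.05)&(abs(P[...,0]-.54)<.07)&(P[...,1]>.03)&(P[...,1]<.08)
q=P[m];print(len(q),np.median(q,0),q.min(0),q.max(0))
for y in np.arange(.03,.13,.006):
  k=(abs(P[...,0]-.54)<.04)&(abs(P[...,1]-y)<.003);print(round(y,3),np.median(P[k][:,2]).round(4),end=' ')
"
```

```text
t 33.13 pos [0.4819 0.1546 0.1406] q [ 2.9e-03  1.0e+00 -6.0e-04 -1.5e-03] F [-0.4  0.1 -0.1] w 0.0382 j [ 0.55  0.39 -1.09  1.96  0.4   1.04  0.85]
heading 179.66 shift/100mm [-0.568 -0.972  0.406] turn/360 -0.0009
192 [0.53848006 0.06151788 0.03630352] [0.48132666 0.05482979 0.02753935] [0.59971165 0.07920686 0.0477218 ]
0.03 -0.0003 0.036 -0.0013 0.042 -0.0007 0.048 -0.0004 0.054 0.0026 0.06 0.0376 0.066 0.0365 0.072 -0.001 0.078 -0.0011 0.084 0.0006 0.09 0.0009 0.096 -0.0003 0.102 0.0353 0.108 0.0569 0.114 0.035 0.12 0.0345 0.126 0.1808
```

View pics/t4.png

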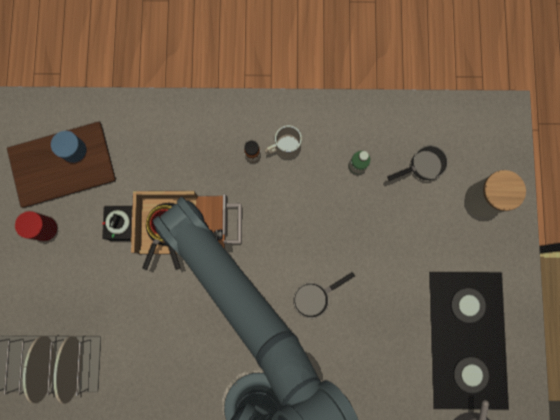

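Request:
{"op": "carry_out", "data": {
  "series": "-0.1 -0.2 -0.3 0 0;-0.1 -0.4 -0.6 0 0;-0.1 -0.56 -0.92 0 -0.001;-0.1 -0.56 -0.92 0.2 -0.001;-0.1 -0.56 -0.92 0.4 -0.001;-0.1 -0.56 -0.92 0.4 -0.001"
}}

```text
time: 33.73
eef_pos: [0.5346, 0.0652, 0.0983]
tcp_rot: [-0.005, 1.0, 0.0, -0.004]
contact_force: [-1.2, -0.9, -0.9]
grip_width: 0.0386
```

```bash
python3 -c "
from ry import *
st();plan(.538,.0625,-.012,180)"
```

```text
t 33.73 pos [0.5346 0.0652 0.0983] q [-5.2e-03  1.0e+00  2.0e-04 -4.1e-03] F [-1.2 -0.9 -0.9] w 0.0386 j [ 0.63  0.51 -0.99  1.91  0.5   1.    0.99]
heading -179.41 shift/100mm [-0.043 -0.027  1.103] turn/360 0.0016
```

Request:
{"op": "carry_out", "data": {
  "series": "-0.1 -0.03 -0.03 0.2 0;-0.1 -0.03 -0.03 0.4 0;-0.1 -0.03 -0.03 0.6 0;-0.1 -0.03 -0.03 0.7 0;-0.1 -0.03 -0.03 0.7 0;-0.1 -0.03 -0.03 0.7 0"
}}

```text
time: 34.23
eef_pos: [0.5409, 0.0638, 0.0327]
tcp_rot: [-0.005, 1.0, 0.0, -0.0]
contact_force: [0.8, 0.2, -0.1]
grip_width: 0.0383
```

```bash
python3 -c "
from ry import *
st();plan(.538,.0625,-.012,180)
d=cap('scene');cv2.imwrite('pics/g1.png',cv2.resize(d['color'][130:250,270:390],None,fx=5,fy=5,interpolation=cv2.INTER_CUBIC)[:,:,::-1])"
```

```text
t 34.23 pos [0.5409 0.0638 0.0327] q [-5.e-03  1.e+00  4.e-04 -3.e-04] F [ 0.8  0.2 -0.1] w 0.0383 j [ 0.56  0.6  -0.91  1.94  0.61  0.9   0.91]
heading -179.43 shift/100mm [ 0.029 -0.013  0.447] turn/360 0.0016
```

View pics/g1.png

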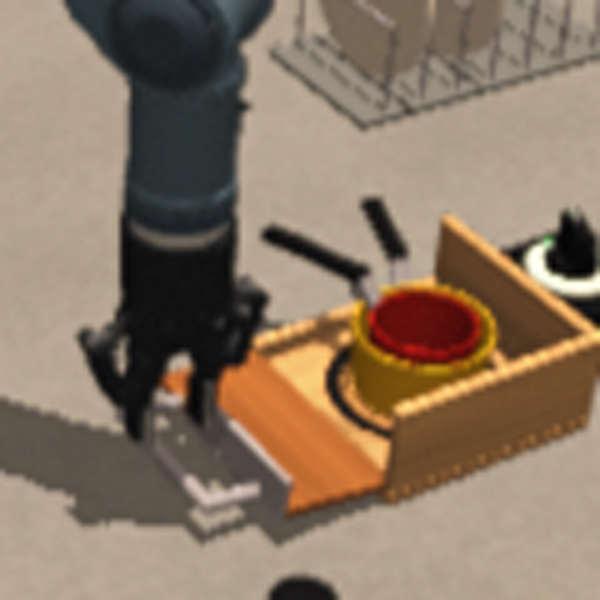

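Request:
{"op": "carry_out", "data": {
  "series": "-0.1 0.02 -0.01 0.15 0.0016;-0.1 0.02 -0.01 0.3 0.0016;-0.1 0.02 -0.01 0.42 0.0016;-0.1 0.02 -0.01 0.44 0.0016;-0.1 0.02 -0.01 0.44 0.0016;-0.5 0.02 -0.01 0.44 0.0016;-1 0.02 -0.01 0.44 0.0016;-1 0.02 -0.01 0.44 0.0016;-1 0.02 -0.01 0.44 0.0016",
  "grip_force": 40
}}

```text
time: 35.03
eef_pos: [0.54, 0.063, -0.0109]
tcp_rot: [0.001, 1.0, 0.001, 0.001]
contact_force: [0.7, 2.6, -0.4]
grip_width: 0.0109
```

```bash
python3 -c "
from ry import *
s=st()
a0=1.45
for a in list(np.arange(1.36,-.01,-.09))+[0]: print(round(a,2),'y',round(1.35*(np.sin(a0)-np.sin(a)),3),'z',round(-1.35*(np.cos(a)-np.cos(a0)),3))"
```

```text
t 35.03 pos [ 0.54    0.063  -0.0109] q [7.0e-04 1.0e+00 1.1e-03 9.0e-04] F [ 0.7  2.6 -0.4] w 0.0109 j [ 0.51  0.66 -0.85  1.96  0.67  0.83  0.86]
1.36 y 0.02 z -0.12
1.27 y 0.051 z -0.237
1.18 y 0.092 z -0.352
1.09 y 0.143 z -0.462
1.0 y 0.204 z -0.567
0.91 y 0.274 z -0.666
0.82 y 0.353 z -0.758
0.73 y 0.44 z -0.843
0.64 y 0.534 z -0.92
0.55 y 0.635 z -0.988
0.46 y 0.741 z -1.047
0.37 y 0.852 z -1.096
0.28 y 0.967 z -1.135
0.19 y 1.085 z -1.163
0.1 y 1.205 z -1.181
0.01 y 1.327 z -1.187
0 y 1.34 z -1.187
```

Request:
{"op": "carry_out", "data": {
  "series": "-1 0 0.02 -0.12 0;-1 0 0.05 -0.237 0;-1 0 0.092 -0.352 0;-1 0 0.143 -0.462 0;-1 0 0.204 -0.567 0;-1 0 0.274 -0.666 0;-1 0 0.353 -0.758 0;-1 0 0.44 -0.843 0"
}}

```text
time: 35.7
eef_pos: [0.5393, 0.1028, 0.0733]
tcp_rot: [0.002, 1.0, -0.003, -0.001]
contact_force: [2.6, -6.2, -2.5]
grip_width: 0.01
```

Request:
{"op": "carry_out", "data": {
  "series": "-1 0 0.094 -0.077 0;-1 0 0.195 -0.145 0;-1 0 0.3 -0.204 0;-1 0 0.412 -0.253 0;-1 0 0.527 -0.292 0;-1 0 0.645 -0.32 0;-1 0 0.765 -0.338 0;-1 0 0.887 -0.344 0;-1 0 0.91 -0.344 0;-1 0 0.91 -0.344 0"
}}

```text
time: 36.53
eef_pos: [0.5384, 0.1969, 0.1101]
tcp_rot: [0.001, 1.0, -0.002, -0.001]
contact_force: [-4.3, -3.3, 11.0]
grip_width: 0.0106
```

```bash
python3 -c "
from ry import *
s=st()"
```

```text
t 36.53 pos [0.5384 0.1969 0.1101] q [ 8.0e-04  1.0e+00 -2.2e-03 -9.0e-04] F [-4.3 -3.3 11. ] w 0.0106 j [ 0.36  0.55 -0.98  1.83  0.53  1.05  0.74]
```

Request:
{"op": "carry_out", "data": {
  "series": "-1 0 0.04 0 0;-1 0 0.08 0 0;-1 0 0.08 0 0;-1 0 0.08 0 0"
}}

```text
time: 36.87
eef_pos: [0.5383, 0.1966, 0.1101]
tcp_rot: [0.003, 1.0, -0.009, -0.003]
contact_force: [-8.6, -15.7, 18.9]
grip_width: 0.01
```

Request:
{"op": "carry_out", "data": {
  "series": "-1 0 -0.05 0 0;-0.5 0 -0.05 0 0;0.2 0 -0.05 0 0;0.2 0 -0.05 0 0;0.2 0 -0.05 0 0;0.2 0 -0.05 -0.2 0;0.2 0 -0.05 -0.5 0;0.2 0 -0.05 -0.9 0;0.2 0 -0.05 -1 0;0.2 0 -0.05 -1 0"
}}

```text
time: 37.7
eef_pos: [0.5421, 0.2021, 0.2115]
tcp_rot: [0.001, 1.0, 0.002, 0.004]
contact_force: [0.4, 0.0, -1.0]
grip_width: 0.0511
```

```bash
python3 -c "
from ry import *
st();plan(.536,.4135,.17,162.8);knob();e=cap('scene');cv2.imwrite('pics/c1.png',cv2.resize(e['color'][110:230,300:420],None,fx=5,fy=5,interpolation=cv2.INTER_CUBIC)[:,:,::-1])
P=pts(e);m=(P[...,2]>.137)&(P[...,2]<.17)&(abs(P[...,0]-.535)<.1)&(abs(P[...,1]-.19)<.05);q=P[m];print('bar',len(q),q.mean(0),q.min(0),q.max(0))"
```

```text
t 37.7 pos [0.5421 0.2021 0.2115] q [0.0011 1.     0.0018 0.0036] F [ 0.4  0.  -1. ] w 0.0511 j [ 0.43  0.44 -1.07  1.74  0.41  1.21  0.82]
heading 179.87 shift/100mm [0.068 2.112 0.422] turn/360 0.0474
knob n 86 c [0.53585896 0.41297529] bar heading 162.71623566569914 rect ((535.6795654296875, 413.0527648925781), (16.89382553100586, 41.13541030883789), 72.18253326416016)
bright centroid [0.00222031 0.00184052]
scene n 41 [0.53865557 0.4127169  0.11168186] 164.46679236097722
bar 114 [0.54312928 0.19399719 0.15287866] [0.47524828 0.18824913 0.1377303 ] [0.59969108 0.20189612 0.15937646]
```

View pics/c1.png

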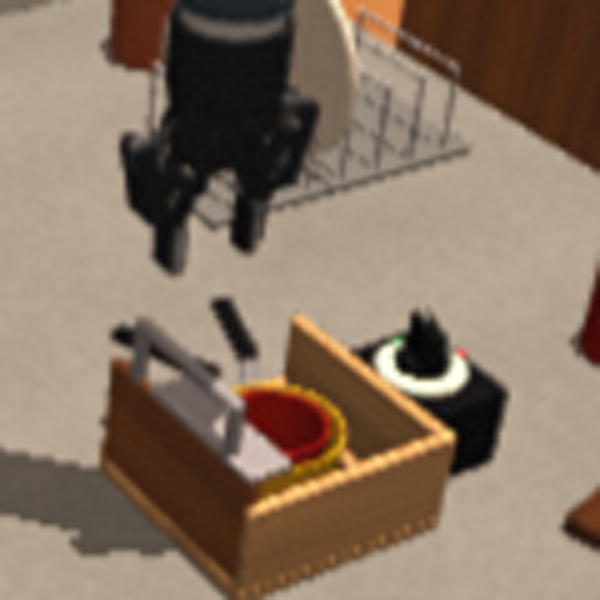

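Request:
{"op": "carry_out", "data": {
  "series": "0.2 0.02 0.4 0 0;0.2 0.05 0.8 0 0.018;0.2 0.05 1 0 0.036;0.2 0.05 1 0 0.0474;0.2 0.05 1 0 0.0474",
  "grip_force": 60
}}

```text
time: 38.27
eef_pos: [0.5325, 0.3013, 0.2049]
tcp_rot: [0.148, 0.989, -0.001, -0.002]
contact_force: [0.3, -1.1, -0.4]
grip_width: 0.0516
```

```bash
python3 -c "
from ry import *
st();plan(.536,.4135,.17,162.8)"
```

```text
t 38.27 pos [0.5325 0.3013 0.2049] q [ 1.48e-01  9.89e-01 -7.00e-04 -1.80e-03] F [ 0.3 -1.1 -0.4] w 0.0516 j [ 0.16  0.49 -0.97  1.65  0.43  1.23  0.37]
heading 162.98 shift/100mm [0.294 1.084 0.348] turn/360 0.0005
```

Request:
{"op": "carry_out", "data": {
  "series": "0.2 0.1 0.4 0 0;0.2 0.25 0.8 0 0;0.2 0.3 1 0.1 0;0.2 0.3 1 0.3 0;0.2 0.3 1 0.35 0;0.2 0.3 1 0.35 0"
}}

```text
time: 38.77
eef_pos: [0.5352, 0.4001, 0.1677]
tcp_rot: [0.15, 0.989, -0.004, -0.002]
contact_force: [0.2, -0.4, -0.7]
grip_width: 0.0512
```

```bash
python3 -c "
from ry import *
st();plan(.536,.4135,.062,163)"
```

```text
t 38.77 pos [0.5352 0.4001 0.1677] q [ 0.1499  0.9887 -0.0035 -0.0021] F [ 0.2 -0.4 -0.7] w 0.0512 j [-0.06  0.63 -0.92  1.54  0.52  1.24  0.21]
heading 162.76 shift/100mm [0.029 0.138 1.056] turn/360 -0.0007
```

Request:
{"op": "carry_out", "data": {
  "series": "0.2 0.03 0.12 0.1 0;0.2 0.03 0.12 0.2 0;0.2 0.03 0.12 0.3 0;0.2 0.03 0.12 0.3 0;0.2 0.03 0.12 0.3 0"
}}

```text
time: 39.18
eef_pos: [0.5369, 0.414, 0.141]
tcp_rot: [0.151, 0.989, -0.001, -0.0]
contact_force: [0.6, -0.7, 0.1]
grip_width: 0.051
```

```bash
python3 -c "
from ry import *
st();plan(.536,.4135,.062,163)"
```

```text
t 39.18 pos [0.5369 0.414  0.141 ] q [ 1.505e-01  9.886e-01 -1.300e-03 -4.000e-04] F [ 0.6 -0.7  0.1] w 0.051 j [-0.1   0.67 -0.9   1.54  0.55  1.2   0.18]
heading 162.69 shift/100mm [ 0.007 -0.005  0.79 ] turn/360 -0.0009
```

Request:
{"op": "carry_out", "data": {
  "series": "0.2 0 0 0.25 0;0.2 0 0 0.5 0;0.2 0 0 0.7 0;0.2 0 0 0.78 0;0.2 0 0 0.78 0;-0.3 0 0 0.78 0;-1 0 0 0.78 0;-1 0 0 0.78 0;-1 0 0 0.78 0;-1 0 0 0.78 0"
}}

```text
time: 40.02
eef_pos: [0.5373, 0.416, 0.0665]
tcp_rot: [0.15, 0.989, -0.0, 0.001]
contact_force: [-1.8, -3.0, 6.0]
grip_width: 0.0127
```

```bash
python3 -c "
from ry import *
st();plan(.536,.4135,.062,94)"
```

```text
t 40.02 pos [0.5373 0.416  0.0665] q [ 1.500e-01  9.887e-01 -3.000e-04  9.000e-04] F [-1.8 -3.   6. ] w 0.0127 j [-0.13  0.75 -0.85  1.59  0.61  1.09  0.13]
heading 162.75 shift/100mm [ 0.005 -0.028  0.045] turn/360 0.191
```

Request:
{"op": "carry_out", "data": {
  "series": "-1 0 0 0 0.019;-1 0 0 0 0.038;-1 0 0 0 0.057;-1 0 0 0 0.076;-1 0 0 0 0.095;-1 0 0 0 0.114;-1 0 0 0 0.133;-1 0 0 0 0.152;-1 0 0 0 0.171;-1 0 0 0 0.19"
}}

```text
time: 40.85
eef_pos: [0.5341, 0.4133, 0.0665]
tcp_rot: [0.682, 0.732, -0.004, 0.001]
contact_force: [-7.5, -9.4, 12.5]
grip_width: 0.0127
```

Request:
{"op": "carry_out", "data": {
  "series": "-1 0 0 0 0.001;-1 0 0 0 0.001;-1 0 0 0 0.001"
}}

```text
time: 41.1
eef_pos: [0.5341, 0.4133, 0.0665]
tcp_rot: [0.682, 0.731, -0.004, 0.001]
contact_force: [-7.7, -9.0, 12.5]
grip_width: 0.0125
```

```bash
python3 -c "
from ry import *
st();plan(.536,.4135,.062,94)"
```

```text
t 41.1 pos [0.5341 0.4133 0.0665] q [ 0.6819  0.7314 -0.0044  0.0011] F [-7.7 -9.  12.5] w 0.0125 j [-0.28  0.66 -0.61  1.6   0.42  1.03 -0.95]
heading 94.01 shift/100mm [0.001 0.02  0.045] turn/360 0.0
```

Request:
{"op": "carry_out", "data": {
  "series": "-0.5 0 0.01 0 0;0.2 0 0.01 0 0;0.4 0 0.01 0 0;0.4 0 0.01 0 0;0.4 0 0 -0.2 0;0.4 0 0 -0.5 0;0.4 0 0 -0.9 0;0.4 0 0 -1 0;0.4 0 0 -1 0"
}}

```text
time: 41.85
eef_pos: [0.5393, 0.4197, 0.17]
tcp_rot: [0.682, 0.731, 0.005, 0.0]
contact_force: [-0.3, 0.4, 0.3]
grip_width: 0.0599
```

Request:
{"op": "carry_out", "data": {
  "series": "0.4 0 0 -0.4 0;0.4 -0.2 0 -0.6 0;0.4 -0.5 0 -0.6 0;0.4 -0.9 0 -0.6 0;0.4 -1 0 -0.6 0"
}}

```text
time: 42.27
eef_pos: [0.5462, 0.3083, 0.2228]
tcp_rot: [0.685, 0.729, -0.002, 0.003]
contact_force: [2.4, -1.5, -0.8]
grip_width: 0.0598
```

Request:
{"op": "carry_out", "data": {
  "series": "0.4 -0.4 0 0 0;0.4 -0.8 0 0 0;0.4 -1 0 0 0;0.4 -1 0 0 0"
}}

```text
time: 42.6
eef_pos: [0.5525, 0.2074, 0.222]
tcp_rot: [0.686, 0.727, -0.003, 0.002]
contact_force: [0.3, -1.6, 0.3]
grip_width: 0.0595
```

Request:
{"op": "carry_out", "data": {
  "series": "0.4 -0.4 0 0 0;0.4 -0.8 0 0 0;0.4 -1 0 0 0;0.4 -1 0 0 0"
}}

```text
time: 42.93
eef_pos: [0.5585, 0.1089, 0.2224]
tcp_rot: [0.686, 0.728, -0.002, 0.001]
contact_force: [-0.5, -0.8, -0.7]
grip_width: 0.0596
```

Request:
{"op": "carry_out", "data": {
  "series": "0.4 -0.4 0 0 0;0.4 -0.8 0 0 0;0.4 -1 0 0 0;0.4 -1 0 0 0"
}}

```text
time: 43.27
eef_pos: [0.5649, 0.0101, 0.2227]
tcp_rot: [0.685, 0.728, -0.002, 0.001]
contact_force: [0.4, -0.2, 0.0]
grip_width: 0.0599
```

Request:
{"op": "carry_out", "data": {
  "series": "0.4 -0.4 0 0 0;0.4 -0.8 0 0 0;0.4 -1 0 0 0;0.4 -1 0 0 0;0.4 -1 0 0 0"
}}

```text
time: 43.68
eef_pos: [0.5716, -0.0825, 0.2231]
tcp_rot: [0.683, 0.731, 0.0, -0.001]
contact_force: [0.6, 0.1, -0.4]
grip_width: 0.0597
```

```bash
python3 -c "
from ry import *
st();knob()
d=cap('top');cv2.imwrite('pics/z1.png',cv2.resize(d['color'][175:280,95:215],None,fx=6,fy=6,interpolation=cv2.INTER_CUBIC)[:,:,::-1])
e=cap('scene','z3.png');cv2.imwrite('pics/z2.png',cv2.resize(e['color'][150:230,310:410],None,fx=7,fy=7,interpolation=cv2.INTER_CUBIC)[:,:,::-1])
B=(.45,.65,.18,.36)
for n in('top','scene'): rim(n,'r',.03,.25,B);rim(n,'y',.03,.085,B)
P=pts(d);hsv=cv2.cvtColor(d['color'],cv2.COLOR_RGB2HSV)
b=np.zeros(hsv.shape[:2],bool);b[190:250,178:202]=1
m=b&(P[...,2]>.135)&(P[...,2]<.17);v,u=np.nonzero(m)
q=np.array([onplane(d,a,k,.157)[:2] for a,k in zip(u,v)]);print('flapbar',len(q),q.mean(0),q.min(0),q.max(0))
P=pts(e);m=(P[...,2]>.137)&(P[...,2]<.17)&(abs(P[...,0]-.535)<.1)&(abs(P[...,1]-.19)<.05);q=P[m];print('bar',len(q),q.mean(0),q.min(0),q.max(0))"
```

```text
t 43.68 pos [ 0.5716 -0.0825  0.2231] q [ 6.827e-01  7.307e-01  2.000e-04 -9.000e-04] F [ 0.6  0.1 -0.4] w 0.0597 j [ 0.51  0.28 -0.52  1.74  0.15  1.17  0.02]
knob n 83 c [0.53577339 0.41271924] bar heading 93.02535389779104 rect ((536.5516967773438, 412.9564514160156), (14.335838317871094, 43.04827117919922), 0.44365277886390686)
bright centroid [0.00010474 0.01505364]
scene n 43 [0.53761514 0.41317244 0.11186744] 96.74913059985775
top 194 z [0.031 0.073] rim n 71
 tilt dz/dx,dz/dy [-0.001 -0.018]
 c [0.5362 0.2809] 0.0404
 lsq [0.5361 0.2805] 0.0379
top 140 z [0.032 0.07 ] rim n 75
 tilt dz/dx,dz/dy [-0.027 -0.016]
 c [0.5347 0.2804] 0.0515
 lsq [0.5352 0.2803] 0.0495
scene 146 z [0.033 0.07 ] rim n 56
 tilt dz/dx,dz/dy [0.056 0.   ]
 c [0.5365 0.2864] 0.039
 lsq [0.5354 0.2826] 0.0368
scene 28 z [0.035 0.068] rim n 24
 tilt dz/dx,dz/dy [0.003 0.036]
 c [0.5415 0.2945] 0.0481
 lsq [0.534 0.282] 0.05
flapbar 192 [0.54020501 0.19435472] [0.47879901 0.18648883] [0.59585568 0.20100842]
bar 116 [0.54478908 0.19414067 0.15247579] [0.4803095  0.18856818 0.13711369] [0.59938915 0.20104543 0.1597033 ]
```

View pics/z1.png

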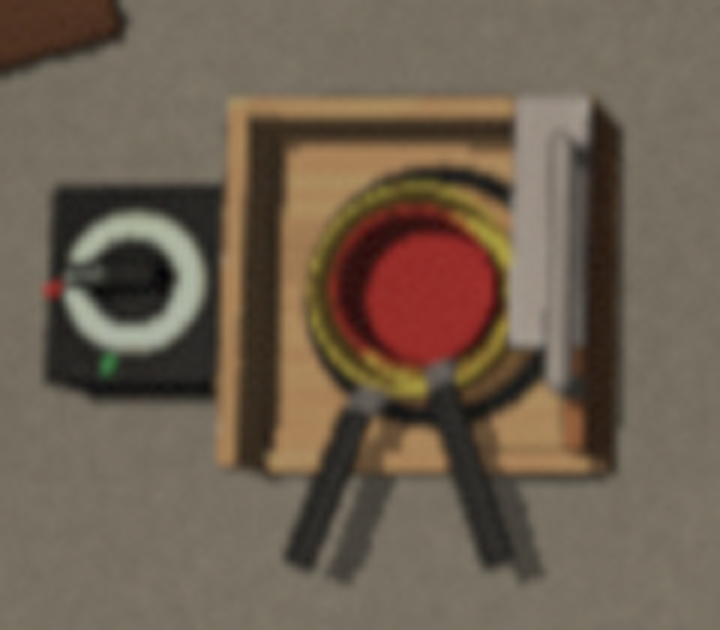

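View pics/z2.png

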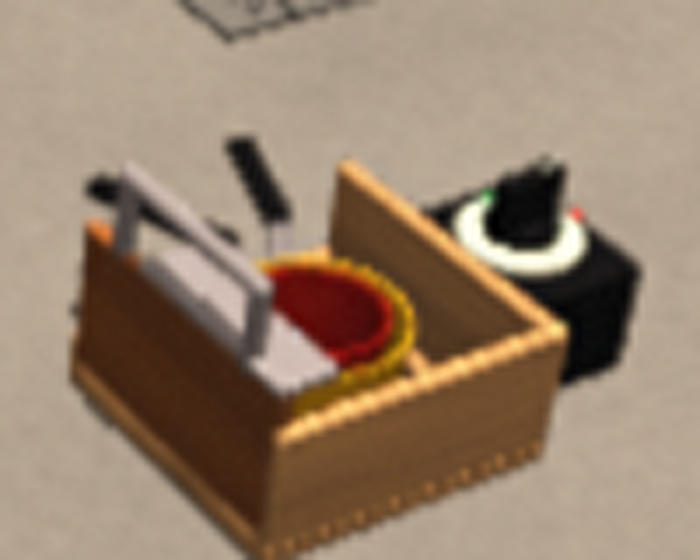

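View pics/z3.png

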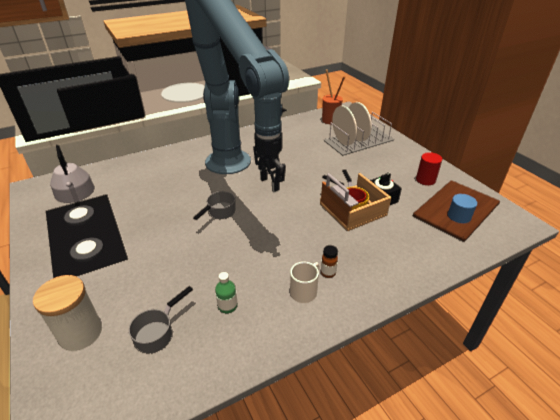

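```bash
python3 -c "
from h import *
print(robot.finish_job());st()"
```

```text
the job is handed in; nothing more can be done
None
the job is handed in; nothing more can be done
```

The pans are stowed and the job is handed in at about 44 s; my last checks all passed, and no verdict came back.

**What I did**
- I turned the knob to the green mark (bar at 162.8°, about 0.3 rad) and pulled the flap down to its stop.
- Yellow went in the middle of the bay and red inside it; there was no green pan, and I left the grey ones alone.
- I pushed the flap up until it stopped moving (about 16 N), then turned the pointer to the red mark.

**Last checks**
- **Pans:** both rims are within about 2 mm of the bay's middle, level and nested. Nothing was tipped.
- **Handles:** both stick out through the open end, about 40° apart. That puts them roughly 75 mm apart half-way along.
- **Flap:** its bar sits at y = 0.194 m, 4 mm further in than at the start. The hinge line worked out from the flap-down position is at 0.1965 m. A residual of up to about 0.02 rad from fully up is possible, but it is within the camera's error.
- **Knob:** the bar reads 93° from the top camera and 97° from the coarser side view, against a target of 94°.
- **Jar, mug and bottle:** I never touched them, and they look unmoved in the last picture.

**Mishap:** the first grip on the knob closed on nothing. The fingertips sit about 26 mm higher than the reported tool position, so I corrected for that in every later move.

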